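# Change the sensor in the retaining fixture

## Robot

A 6-joint arm with a two-finger parallel gripper is mounted at the origin on a cart in front of the work surface, level with it; the furniture and walls round the work are solid. World frame = base frame: x ahead of the robot, y to its left, z up, the work surface at z = 0. Lengths are in m, angles in degrees, forces in N, time in s.
With the tool pointing down it reaches from about 0.25 to 0.725 m from the base axis. Payload 9.7 kg.
Tool frame: the origin (TCP) lies midway between the tips of the shut fingers; the grasp point (between the pads) lies 19 mm behind it; z points along the fingers, y is the line along which they close (so a half turn about z gives the same grasp; the last joint's range is limited). The gripper opens to 85 mm and grips with 20 to 120 N. Pads are 22 mm wide; open, the fingers measure 114 mm over their backs; the gripper's body (76 mm by 85 mm) begins 54 mm behind the grasp point. The pads swing forward as they close: fully open they stand 13 mm farther back than shut.
Start: joints at [74.656, 4.979, 10.078, 95.1, 0, 90], TCP at [0.146, 0.53, 0.231] pointing down, gripper open.
Joint ranges: [-179.16, 179.16], [-48.56, 103.87], [-65.8, 70.77], [-126.05, 130.52], [-82.76, 87.17], [-180, 180]. Speed limits (degrees/s): [127.2, 127.2, 147.25, 180, 180, 180].

## Interface

Orientations are given as [roll, pitch, yaw] about the fixed x, y, z axes, in that order (R = Rz(yaw) Ry(pitch) Rx(roll)).
In Python, from workcell import bot gives the robot as it stands.
- The arm moves only by the shell command python3 -m crank 'ROWS' [FORCE]. ROWS is JSON, a list of rows, each an object with "gripper": the finger opening in mm, from 0 to 85.4; "travel": the shift along the tool's x, y, z in mm, a list of three; "twist": the turn, a rotation vector about the tool's x, y, z in rad, a list of three. In form: [{"gripper": gripper, "travel": [tx, ty, tz], "twist": [rx, ry, rz]}, ...]. A call has 1 to 12 rows; each row shifts and turns the commanded pose from where the row before left it, along the tool's axes as they then stand; what a row does not reach is not made up. A row lasts 1/8 s, in which the tool goes at most 62.5 mm and 10.7 degrees, less where a joint would pass 70% of its speed; a pose out of reach is approached as far as the arm can. A call is refused whole if a number of a shift passes 62.5 or a number of a turn 0.188, either way. A call with a gripper value outside its range is refused whole. The fingers move at their own pace and stop on an object; FORCE is the grip in N (left out, the last holds). Time passes only in rows, so rows that do not move let the fingers close. It gives the time, the measured TCP pose, the force, the opening and the grip force at its end, in the units of the state.
- bot.get_obs(): the state, without advancing time (a new reading comes with each control period).
- bot.camera(name): name is "scene" or "side" or "wrist"; returns the picture (400x640x3 uint8, red, green, blue); there is no depth.
- bot.calibration(name): a dict with "vfov" (degrees; the focal length in pixels is half the picture's height over the tangent of half this angle, whatever the lens; pixels are square), "cx", "cy" (the principal point, pixels), "camera_from_world" (4x4, takes a point from world to camera coordinates). Camera axes: x right, y down, z forward; pixel columns grow to the right and rows downward; lengths in m; the calibration is good to about 2 mm. A picture is of the moment at which its call begins: read the wrist's pose just before it. calibration takes no time and is no camera call; for the wrist camera it gives the pose at the moment of the call.
- bot.job_done(): hands the job in; it is judged then, once.
The state is a dict: "time": time; "q": joint angles; "qd": joint speeds; "joint_efforts": joint torques, N m; "ee_pos": TCP position; "tcp_rot": TCP orientation; "wrist_force": force on the tool from outside, world axes, zero at the start; "torque": the same for the moment, N m; "opening": finger opening in m; "grasp_force": force on a finger pad.
Only numpy, scipy, OpenCV 4.12 (cv2) and the standard library are available. Lean on these libraries where they do the work, as an engineer would, in place of code of your own. Each camera call takes 0.05 s, during which the arm holds its last target. There are 200 camera calls.

## Task

The bare sensor in the aluminium fixture is finished: lift off the red and the yellow retaining bar and park both flat on the black rubber mat, then put the finished sensor on the free seat of the green tray and fit the new sensor with the orange disc from the blue tray flat on the fixture's seat. Then lay both bars back over it, each fully down on its own two pins, and leave the tape roll and the loupe where they stand.

Things in the scene. Friction and masses are not known exactly. Their poses are not given: they have to be found in the camera images.
- fixture: Fixed aluminium plate, 96 (x) x 124 (y) x 10 mm; origin: centre of underside. Mid: white seat, 30 wide, top z 18; 4 brass locators (tips z 25.5, at x +/-14, y +/-19.5) give the sensor 2 mm play. Bars rest on 15 mm posts, top z 31: red bar at x +27 (posts y +/-44, red rings), yellow at x -27 (y +/-34), lengthwise along y. 7 mm pins with pointed noses, top z 49, guide a bar within 4 mm.
- bar_red: Loose steel bar, 0.11 to 0.18 kg, 22 (x) x 114 (y) x 8 mm, a 12 mm hole near each end at y = +/-44. Upright red plastic grip on its middle, 14 (x) x 26 (y) mm, flat-sided, from 10 to 44 mm above the underside. Origin: centre of the underside, z up; both ends alike. Starts on its two pins on the fixture, over the sensor's rim, and keeps it from being lifted out.
- bar_yellow: Loose steel bar, 0.10 to 0.17 kg, 22 (x) x 94 (y) x 8 mm, a 12 mm hole near each end at y = +/-34. Upright yellow plastic grip on its middle, 14 (x) x 26 (y) mm, flat-sided, from 10 to 44 mm above the underside. Origin: centre of the underside, z up; both ends alike. Starts on its two pins on the fixture, over the sensor's rim, and keeps it from being lifted out.
- sensor_finished: Finished sensor, loose, 0.03 kg: bare light-grey disc, 38 mm across, 13 mm high. Its rim is upright for only the lowest 3 mm, then slopes up to the hub: grip it across the rim, fingertips reaching a few mm below its underside beside the seat. Origin: centre of the underside, z up. It starts on the fixture's seat, under the bars.
- sensor_new: New sensor, loose, same shape and size as the finished one (38 mm across, 13 mm high, upright rim 3 mm) but with an orange masking disc, 15 mm across, on the middle of its top. Origin: centre of the underside, z up. It starts on a seat of the blue tray.
- park_mat: Fixed black ribbed rubber mat, 110 (x) x 124 (y) mm, 4 mm thick: the place to park the bars; they fit side by side, lengthwise along y, at x = -27 and +27 mm. Origin: centre of the underside, z up.
- tray_green: Fixed shallow green tray for finished sensors, 92 (x) x 112 (y) mm, floor 4 mm, rim 7 mm high. Two black round seats, 30 mm across, tops 12 mm above the origin, each ringed in white on the floor: the one at x 0, y -27 mm already holds a sensor (fixed there), the one at x 0, y +27 is free. Origin: centre of the underside, z up.
- tray_blue: Fixed shallow blue tray for new sensors, 92 (x) x 112 (y) mm, floor 4 mm, rim 7 mm high. Two black round seats, 30 mm across, tops 12 mm above the origin, at x 0, y +/-27 mm; the new sensor starts on the one at y +27, the other is empty. Origin: centre of the underside, z up.
- tape_roll: Roll of yellow-orange tape lying flat, 60 mm across, 12 mm high, loose; not part of the job. Origin: centre of the underside.
- loupe: Black loupe standing on the bench, 38 mm across, 39 mm high, loose; not part of the job. Origin: centre of the underside.
Not all that is in view belongs to the job. Leave any pink look-alike of the sensor_new alone.

How it is judged (in metres and radians):
On the way, in this order (a step that is already met when the one before it is completed fails the run):
1. both bars parked flat on the rubber mat, the finished sensor still on the fixture's seat (x of bar_red in the frame of park_mat between -0.045 and 0.045 m and y of bar_red in the frame of park_mat between -0.05 and 0.05 m and z of bar_red in the frame of park_mat between 0.001 and 0.007 m and angle between each of bar_red, bar_yellow, sensor_finished's own z axis and vertical below 0.08 rad and linear speed of each of bar_red, bar_yellow below 0.03 m/s and x of bar_yellow in the frame of park_mat between -0.045 and 0.045 m and y of bar_yellow in the frame of park_mat between -0.05 and 0.05 m and z of bar_yellow in the frame of park_mat between 0.001 and 0.007 m and x of sensor_finished in the frame of fixture between -0.005 and 0.005 m and y of sensor_finished in the frame of fixture between -0.005 and 0.005 m and z of sensor_finished in the frame of fixture between 0.016 and 0.02 m), for 0.2 s.
2. finished sensor set on the free seat of the green tray (x of sensor_finished in the frame of tray_green between -0.01 and 0.01 m and y of sensor_finished in the frame of tray_green between 0.017 and 0.037 m and z of sensor_finished in the frame of tray_green between 0.009 and 0.015 m and angle between sensor_finished's own z axis and vertical below 0.08 rad and linear speed of sensor_finished below 0.03 m/s), for 0.2 s.
3. new sensor down on the fixture's seat, both bars still on the mat (x of sensor_new in the frame of fixture between -0.005 and 0.005 m and y of sensor_new in the frame of fixture between -0.005 and 0.005 m and z of sensor_new in the frame of fixture between 0.016 and 0.02 m and angle between each of sensor_new, bar_red, bar_yellow's own z axis and vertical below 0.08 rad and x of bar_red in the frame of park_mat between -0.045 and 0.045 m and y of bar_red in the frame of park_mat between -0.05 and 0.05 m and z of bar_red in the frame of park_mat between 0.001 and 0.007 m and linear speed of each of bar_red, bar_yellow below 0.03 m/s and x of bar_yellow in the frame of park_mat between -0.045 and 0.045 m and y of bar_yellow in the frame of park_mat between -0.05 and 0.05 m and z of bar_yellow in the frame of park_mat between 0.001 and 0.007 m), for 0.2 s.
At the end, for the whole second after the job is handed in: Finished sensor flat on the green tray's free seat (within 10 mm each way); new sensor flat on the fixture's seat (5 mm, height 2 mm); red and yellow bars level, fully down on their own pins (4 mm, height 2.5 mm); all released and at rest (x of bar_red in the frame of fixture between 0.023 and 0.031 m and y of bar_red in the frame of fixture between -0.004 and 0.004 m and z of bar_red in the frame of fixture between 0.0285 and 0.0335 m and angle between each of bar_red, bar_yellow's own z axis and vertical below 0.06 rad and angle between the y axis of each of bar_red, bar_yellow and the y axis of fixture, either way round below 0.08 rad and x of bar_yellow in the frame of fixture between -0.031 and -0.023 m and y of bar_yellow in the frame of fixture between -0.004 and 0.004 m and z of bar_yellow in the frame of fixture between 0.0285 and 0.0335 m and x of sensor_new in the frame of fixture between -0.005 and 0.005 m and y of sensor_new in the frame of fixture between -0.005 and 0.005 m and z of sensor_new in the frame of fixture between 0.016 and 0.02 m and angle between each of sensor_new, sensor_finished's own z axis and vertical below 0.08 rad and x of sensor_finished in the frame of tray_green between -0.01 and 0.01 m and y of sensor_finished in the frame of tray_green between 0.017 and 0.037 m and z of sensor_finished in the frame of tray_green between 0.009 and 0.015 m and linear speed of each of bar_red, bar_yellow, sensor_finished, sensor_new below 0.02 m/s); the robot touches nothing.
It fails at once if the tape roll is moved by more than 20 mm (distance of tape_roll from where it was at the start of the episode above 0.02 m).
It fails at once if the loupe is moved by more than 20 mm or tipped (distance of loupe from where it was at the start of the episode above 0.02 m or angle between loupe's own z axis and vertical above 0.5 rad).
It also fails if it takes over 128 s, if anything falls off the work surface, if the arm or the gripper's body presses on something with over 40 N, if the wrist force passes 120 N, or if a joint passes its speed limit or range.

## Working session

There is one attempt and no reset: what is moved stays moved. The work goes in short steps, Python scripts to look and compute and a shell command to move; the robot and the scene stay as the last step left them, time stands still between calls to the robot, and variables do not carry over. Pictures are saved under pics/ and viewed, at most 14 in all, crops included, and the job is handed in when it is done.

```bash
mkdir -p pics
cat > h.py <<'E'
from workcell import bot
import numpy as np, cv2
def cam(n,save=None):
    c=bot.calibration(n); im=bot.camera(n)
    if save: cv2.imwrite('pics/'+save,im[:,:,::-1])
    return im,c
def ray(c,u,v):
    f=200/np.tan(np.radians(c['vfov'])/2)
    T=np.array(c['camera_from_world']); R=T[:3,:3]; o=-R.T@T[:3,3]
    d=R.T@np.array([(u-c['cx'])/f,(v-c['cy'])/f,1]); return o,d
def onz(c,u,v,z):
    o,d=ray(c,u,v); return o+d*(z-o[2])/d[2]
def proj(c,p):
    f=200/np.tan(np.radians(c['vfov'])/2)
    T=np.array(c['camera_from_world']); q=T[:3,:3]@np.array(p)+T[:3,3]
    return q[0]/q[2]*f+c['cx'],q[1]/q[2]*f+c['cy']
E
python3 - <<'E'
from h import *
print(bot.get_obs())
for n in ['scene','side','wrist']:
    im,c=cam(n,n+'0.png'); print(n,{k:c[k] for k in c if k!='camera_from_world'}, ray(c,320,200))
E
```

```text
{'time': 0.0, 'q': array([ 7.46560573e+01,  5.01162669e+00,  1.00338138e+01,  9.50977388e+01,
       -3.55837419e-04,  8.99984172e+01]), 'qd': array([ 0.01216421,  0.01846664,  0.01208521, -0.06449146, -0.01237131,
       -0.00995297]), 'joint_efforts': array([-9.76637202e-04, -5.20390463e+01,  4.64798355e+01,  1.62575272e-02,
        4.03416095e-06, -8.15548162e-06]), 'ee_pos': array([0.14548075, 0.53018343, 0.23057227]), 'tcp_rot': array([-1.79924448e+02,  3.53750050e-04,  1.64657641e+02]), 'wrist_force': array([-0.45472764,  1.50600234,  0.60363464]), 'torque': array([-0.03987595, -0.04265521, -0.03203572]), 'grasp_force': 0.0, 'opening': 0.08542502181960673}
scene {'vfov': 49.17287808510473, 'cx': 322.4352575282136, 'cy': 192.95397821684128} (array([ 0.21824374, -0.41583376,  0.74871428]), array([ 0.39170388,  0.35594924, -0.84862188]))
side {'vfov': 56.38840542195988, 'cx': 314.95429740769447, 'cy': 202.6029321744577} (array([0.68761263, 0.38980266, 0.73985239]), array([-0.15821991, -0.60411632, -0.78117956]))
wrist {'vfov': 69.12056319050944, 'cx': 315.25788915606574, 'cy': 201.19684259086574} (array([0.06794033, 0.55248585, 0.37274105]), array([ 0.30325897, -0.06659648, -0.95072743]))
```

View pics/scene0.png

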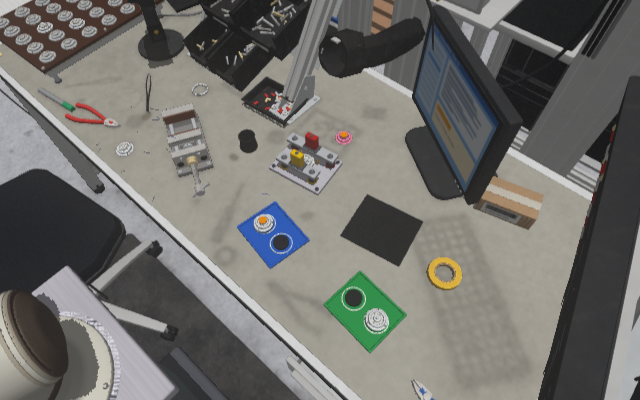

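View pics/side0.png

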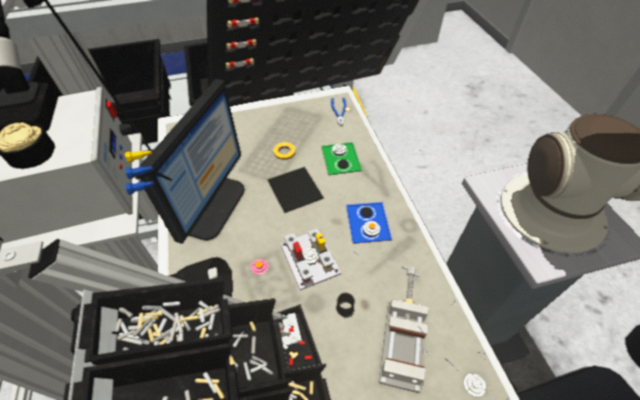

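The scene view shows the fixture at (305,162), with the red grip at (312,141) and the yellow grip at (297,158). The blue tray is at (272,235) with the orange-disc sensor at (263,222), the green tray at (365,310) with its free seat at (353,298), and the mat at (382,230). The tape is at (444,272) and the loupe at (248,141). The side view agrees: fixture (310,258), mat (295,190), blue tray (369,222), green tray (341,158).

What could be taken for the new sensor: scene (263,222) orange on the blue tray, (343,137) the pink look-alike, (376,320) the sensor fixed on the green tray, (124,149) a loose disc at the left. I choose (263,222).

```bash
cat > m.py <<'E'
from h import *
def blob(im,lo,hi,near,minA=15):
    hsv=cv2.cvtColor(im,cv2.COLOR_RGB2HSV); m=cv2.inRange(hsv,np.array(lo),np.array(hi))
    cs,_=cv2.findContours(m,cv2.RETR_EXTERNAL,cv2.CHAIN_APPROX_NONE)
    cs=[k for k in cs if cv2.contourArea(k)>=minA]
    return min(cs,key=lambda k:np.hypot(*(k[:,0].mean(0)-near)))
def rect(c,k,z):
    h=cv2.convexHull(k)[:,0]
    P=np.array([onz(c,u,v,z)[:2] for u,v in h],np.float32)*1000
    return cv2.minAreaRect(P)
E
python3 - <<'E'
from m import *
P={'scene':dict(mat=(382,230),blue=(272,235),green=(365,310),red=(312,141),yel=(297,158),new=(263,222),fix=(305,162),tape=(444,272),loupe=(248,141)),
'side':dict(mat=(295,190),blue=(369,222),green=(341,158),red=(297,250),yel=(321,240),new=(371,227),fix=(310,258),tape=(284,150),loupe=(345,303))}
C=dict(mat=((0,0,0),(179,90,60),.004),blue=((100,120,60),(125,255,255),.006),green=((50,120,50),(85,255,255),.006),red=((0,150,100),(6,255,255),.06),yel=((22,150,120),(32,255,255),.06),new=((8,120,150),(20,255,255),.025),fix=((0,0,150),(179,25,255),.01),tape=((18,120,120),(32,255,255),.006),loupe=((0,0,0),(179,90,60),.02))
for n in P:
    im,c=cam(n)
    for k,(lo,hi,z) in C.items():
        try:
            b=blob(im,lo,hi,P[n][k]); (x,y),(w,h),a=rect(c,b,z); print(n,k,cv2.contourArea(b),np.round([x,y,w,h,a],1))
        except Exception as e: print(n,k,e)
    x0,y0=(225,115) if n=='scene' else (250,200)
    if n=='scene': cv2.imwrite('pics/crop1.png',cv2.resize(im[115:265,225:425,::-1],None,fx=4,fy=4,interpolation=cv2.INTER_CUBIC))
E
```

```text
scene mat 3041.5 [ 591.5 -235.3  108.2  122.3   10.2]
scene blue 2432.0 [445.8 -84.3 112.1  92.1  80.2]
scene green 3262.0 [ 444.4 -308.4  111.    91.1   84.4]
scene red 36.0 [639.6 -11.9  12.2  24.9   8.1]
scene yel 47.5 [587.  -19.6  14.6  25.4   9.1]
scene new 34.5 [447.1 -59.3  13.   13.6  41. ]
scene fix 105851.5 [ 637.9  116.  1425.1  643.    89.9]
scene tape 793.5 [ 593.3 -376.    59.7   59.9   41. ]
scene loupe 289.5 [565.2 107.1  62.8  34.7  51.9]
side mat 1269.0 [ 592.1 -233.7  101.8  116.1   10.6]
side blue 1337.0 [445.5 -83.7 110.6  89.8  80.3]
side green 623.0 [ 444.5 -307.   108.6   88.4   84.1]
side red 51.5 [631.  -19.5  12.8  37.3   3.2]
side yel 78.5 [578.  -27.   40.6  16.1  84.8]
side new 17.5 [447.  -58.4  13.6  10.3  32.8]
side fix 1852.0 [606.4 -29.8  99.  142.7   8.5]
side tape 266.0 [ 590.  -379.7   65.7   56.9   77.4]
side loupe 152.0 [564.3 106.6  44.9  30.1  71.9]
```

View pics/crop1.png

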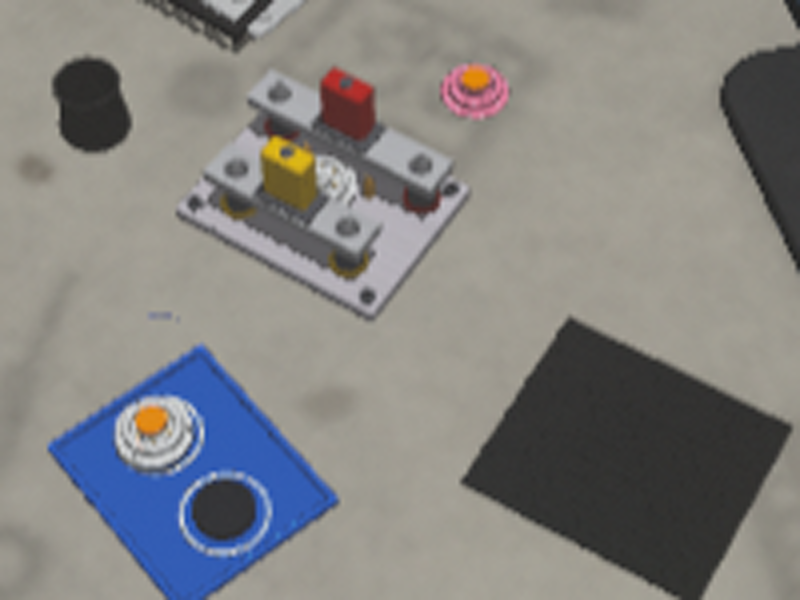

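View pics/wrist0.png

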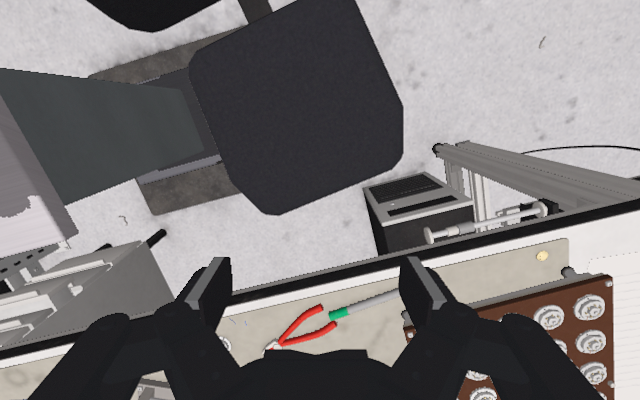

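The crop confirms the choice: the orange disc on a white body on the blue tray at crop (152,420), with the pink one separate at (475,90). The wrist view only shows the bench edge. Next I check obstacle positions and then the fixture height.

```bash
cat > go.py <<'E'
import sys
from h import *
from scipy.spatial.transform import Rotation as R
# target x y z (mm) yaw(deg) -> world shift in tool axes (mm), turn about tool axes (rad)
t=np.array([float(a) for a in sys.argv[1:5]]); o=bot.get_obs()
Rc=R.from_euler('xyz',o['tcp_rot'],degrees=True); Rt=R.from_euler('xyz',[180,0,t[3]],degrees=True)
print('pos',np.round(o['ee_pos']*1000,1),'rot',np.round(o['tcp_rot'],2),'q6',o['q'][5].round(1),'t',round(o['time'],2))
print('travel in present tool axes',np.round(Rc.inv().apply(t[:3]-o['ee_pos']*1000),1),'in final axes',np.round(Rt.inv().apply(t[:3]-o['ee_pos']*1000),1),'twist',np.round((Rc.inv()*Rt).as_rotvec(),3))
E
python3 - <<'E'
from h import *
c=bot.calibration('scene'); s=bot.calibration('side')
for nm,p in dict(pole=(285,110),redbin=(262,105),monbase=(415,160),monbase2=(440,195),monlow=(478,195)).items(): print(nm,onz(c,*p,0).round(3))
for nm,p in dict(monbase=(190,245),monlow=(180,240),redbin=(290,330),hinge=(238,160)).items(): print('s',nm,onz(s,*p,0).round(3))
for p in [(280,93),(422,163),(237,168),(348,228)]: print(onz(c,225+p[0]/4,115+p[1]/4,.044).round(4))
E
python3 go.py 610 -20 220 98.5
```

```text
pole [0.696 0.123 0.   ]
redbin [0.672 0.174 0.   ]
monbase [ 0.773 -0.189  0.   ]
monbase2 [ 0.733 -0.278  0.   ]
monlow [ 0.783 -0.336  0.   ]
s monbase [ 0.865 -0.133  0.   ]
s monlow [ 0.887 -0.153  0.   ]
s redbin [0.682 0.122 0.   ]
s hinge [ 0.721 -0.381  0.   ]
[0.6234 0.0196 0.044 ]
[ 0.637  -0.0664  0.044 ]
[0.5732 0.0024 0.044 ]
[ 0.5822 -0.0651  0.044 ]
pos [145.5 530.3 231. ] rot [-179.96    0.    164.66] q6 90.0 t 0.25
travel in present tool axes [-593.6 -407.8   11.2] in final axes [-612.9  378.1   11. ] twist [-1.000e-03  0.000e+00  1.155e+00]
```

```bash
python3 -m crank '[{"gripper":45,"travel":[-49.5,-34,0],"twist":[0,0,0]},{"gripper":45,"travel":[-49.5,-34,0],"twist":[0,0,0]},{"gripper":45,"travel":[-49.5,-34,0],"twist":[0,0,0]},{"gripper":45,"travel":[-49.5,-34,0],"twist":[0,0,0]},{"gripper":45,"travel":[-49.5,-34,0],"twist":[0,0,0]},{"gripper":45,"travel":[-49.5,-34,0],"twist":[0,0,0]},{"gripper":45,"travel":[-49.5,-34,0],"twist":[0,0,0]},{"gripper":45,"travel":[-49.5,-34,0],"twist":[0,0,0]},{"gripper":45,"travel":[-49.5,-34,0],"twist":[0,0,0]},{"gripper":45,"travel":[-49.5,-34,0],"twist":[0,0,0]},{"gripper":45,"travel":[-49.5,-34,0],"twist":[0,0,0]},{"gripper":45,"travel":[-49.5,-34,11],"twist":[0,0,0]}]' 60
python3 -m crank '[{"gripper":45,"travel":[0,0,0],"twist":[0,0,0.165]},{"gripper":45,"travel":[0,0,0],"twist":[0,0,0.165]},{"gripper":45,"travel":[0,0,0],"twist":[0,0,0.165]},{"gripper":45,"travel":[0,0,0],"twist":[0,0,0.165]},{"gripper":45,"travel":[0,0,0],"twist":[0,0,0.165]},{"gripper":45,"travel":[0,0,0],"twist":[0,0,0.165]},{"gripper":45,"travel":[0,0,0],"twist":[0,0,0.165]},{"gripper":45,"travel":[0,0,0],"twist":[0,0,0]}]'
python3 go.py 610 -20 220 98.5
python3 - <<'E'
from h import *
cam('wrist','w1.png')
E
```

```text
time: 1.75
ee_pos: [0.6117, -0.022, 0.2209]
tcp_rot: [180.0, 0.1, 164.6]
wrist_force: [1.1, 0.3, 0.4]
opening: 0.0452
grasp_force: 0.0
time: 2.75
ee_pos: [0.6104, -0.0202, 0.2201]
tcp_rot: [-180.0, -0.0, 98.5]
wrist_force: [-0.8, 0.5, 0.4]
opening: 0.0452
grasp_force: 0.0
pos [610.4 -20.2 220.1] rot [-179.98   -0.     98.54] q6 79.6 t 2.75
travel in present tool axes [ 0.3 -0.3  0.1] in final axes [ 0.3 -0.3  0.1] twist [-0.    -0.     0.001]
```

View pics/w1.png

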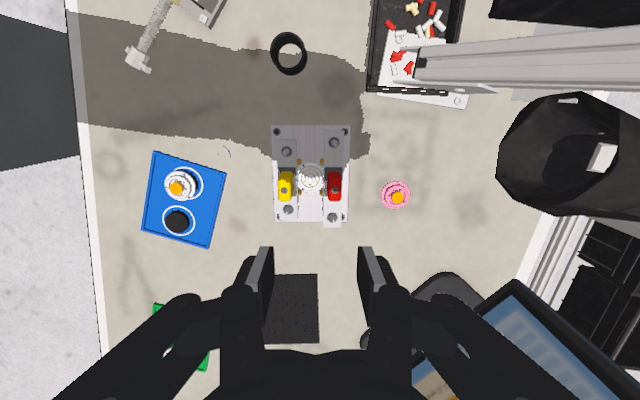

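The wrist view shows the fixture squarely below: yellow grip (286,187), red grip (335,186), finished sensor (311,178). I zoom in to read the pins.

Run:
```python
from m import *
im=cv2.imread('pics/w1.png')[:,:,::-1].copy(); c=bot.calibration('wrist')
cv2.imwrite('pics/crop2.png',cv2.resize(im[120:230,265:360,::-1],None,fx=5,fy=5,interpolation=cv2.INTER_CUBIC))
for nm,lo,hi,p in [('red',(0,150,90),(6,255,255),(335,186)),('yel',(22,150,120),(32,255,255),(286,187))]:
    b=blob(im,lo,hi,p); u,v,w,h=cv2.boundingRect(b); print(nm,(u,v,w,h)); 
    print([onz(c,a,bb,.075).round(4)[:2] for a,bb in [(u,v+h),(u+w,v+h)]], rect(c,b,.075))
```

```text
red (327, 172, 14, 29)
[array([ 0.6248, -0.0313]), array([ 0.6392, -0.0291])] ((628.7536010742188, -14.526723861694336), (13.366401672363281, 29.95810317993164), 10.192700386047363)
yel (278, 172, 15, 29)
[array([ 0.5744, -0.0389]), array([ 0.5898, -0.0366])] ((579.72412109375, -21.961257934570312), (14.415757179260254, 30.0941104888916), 6.369903564453125)
```

View pics/crop2.png

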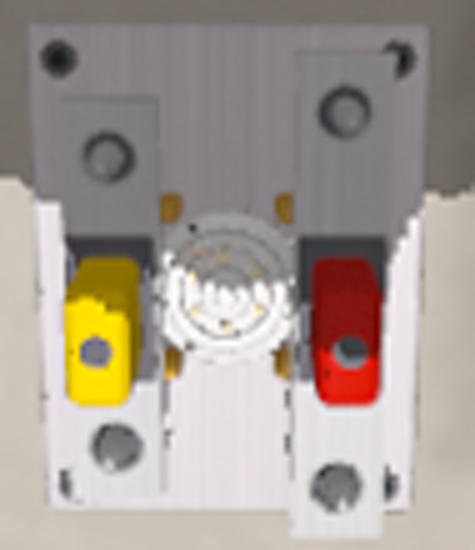

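The crop shows yellow pins at (108,158) and (117,447), red pins at (345,111) and (336,487), plate corners (28,25), (429,25), (47,508), (412,508), and the sensor centred near (228,285).

Run:
```python
from h import *
c=bot.calibration('wrist')
f=lambda p,z: onz(c,265+p[0]/5,120+p[1]/5,z)[:2]*1000
Y=[f(p,.042) for p in [(108,158),(117,447)]]; Rr=[f(p,.042) for p in [(345,111),(336,487)]]
K=[f(p,.010) for p in [(28,25),(429,25),(47,508),(412,508)]]
for A in (Y,Rr): d=A[0]-A[1]; print(np.round((A[0]+A[1])/2,1),np.hypot(*d).round(1),np.degrees(np.arctan2(d[1],d[0])).round(2)-90)
print('plate',np.mean(K,0).round(1),[np.hypot(*(K[a]-K[b])).round(1) for a,b in [(0,1),(2,3),(0,2),(1,3)]],np.degrees(np.arctan2(*(K[0]-K[2]+K[1]-K[3])[::-1]))-90)
print('sensor',f((228,285),.022).round(1))
```

```text
[579.7 -25.4] 67.5 8.689999999999998
[630.8 -17.6] 87.8 8.430000000000007
plate [605.6 -22.5] [np.float64(94.3), np.float64(95.4), np.float64(122.4), np.float64(122.4)] 8.508117879338911
sensor [605.3 -21.1]
```

```bash
python3 - <<'E'
from h import *
def tri(a,b):
    (o1,d1),(o2,d2)=a,b; M=np.stack([d1,-d2],1); s=np.linalg.lstsq(M,o2-o1,rcond=None)[0]
    p,q=o1+d1*s[0],o2+d2*s[1]; return ((p+q)/2).round(3),np.linalg.norm(p-q).round(3)
S,D,W=[bot.calibration(n) for n in ('scene','side','wrist')]
print('mon low corner',tri(ray(S,474,199),ray(D,239,158)),tri(ray(S,474,199),ray(W,380,372)))
print('mon low far',tri(ray(S,413,92),ray(W,515,282)),tri(ray(S,413,92),ray(D,180,241)))
print('hose',tri(ray(S,332,72),ray(W,500,170)),tri(ray(S,325,50),ray(W,535,100)))
E
python3 go.py 632 -19 100 98.5
```

```text
mon low corner (array([ 0.721, -0.338,  0.055]), np.float64(0.015)) (array([ 0.768, -0.334, -0.001]), np.float64(0.004))
mon low far (array([ 0.867, -0.101,  0.068]), np.float64(0.009)) (array([ 0.87 , -0.101,  0.07 ]), np.float64(0.003))
hose (array([0.757, 0.033, 0.125]), np.float64(0.001)) (array([0.782, 0.087, 0.125]), np.float64(0.027))
pos [610.4 -20.3 220.1] rot [-179.99   -0.     98.68] q6 79.4 t 2.8
travel in present tool axes [ -2.   21.6 120.1] in final axes [ -1.9  21.6 120.1] twist [-0.    -0.     0.003]
```

```bash
python3 -m crank '[{"gripper":45,"travel":[-2,21.5,30],"twist":[0,0,0]},{"gripper":45,"travel":[0,0,50],"twist":[0,0,0]},{"gripper":45,"travel":[0,0,40],"twist":[0,0,0]},{"gripper":45,"travel":[0,0,30],"twist":[0,0,0]},{"gripper":45,"travel":[0,0,15],"twist":[0,0,0]},{"gripper":45,"travel":[0,0,11],"twist":[0,0,0]},{"gripper":20,"travel":[0,0,0],"twist":[0,0,0]},{"gripper":12,"travel":[0,0,0],"twist":[0,0,0]},{"gripper":10,"travel":[0,0,0],"twist":[0,0,0]},{"gripper":10,"travel":[0,0,0],"twist":[0,0,0]}]' 60
python3 go.py 632 -19 44 98.5; python3 -c "
from h import *
cam('wrist','w2.png')"
```

```text
time: 4.05
ee_pos: [0.6326, -0.0191, 0.0454]
tcp_rot: [179.9, 0.0, 98.5]
wrist_force: [-0.7, -0.2, 4.1]
opening: 0.0134
grasp_force: 60.4
pos [632.6 -19.1  45.4] rot [1.799e+02 2.000e-02 9.849e+01] q6 79.8 t 4.05
travel in present tool axes [ 0.2 -0.5  1.4] in final axes [ 0.2 -0.5  1.4] twist [ 0.002  0.    -0.   ]
```

View pics/w2.png

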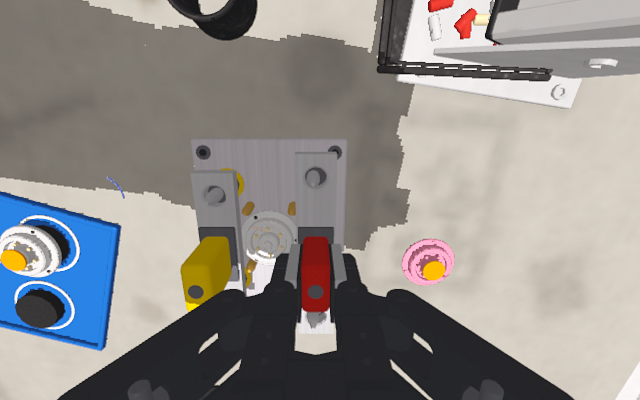

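The red grip is held between the pads at (315,270). I lift it and carry it to the mat.

```bash
python3 -m crank '[{"gripper":10,"travel":[0,0,-10],"twist":[0,0,0]},{"gripper":10,"travel":[0,0,-20],"twist":[0,0,0]},{"gripper":10,"travel":[0,0,-30],"twist":[0,0,0]},{"gripper":10,"travel":[0,0,-20],"twist":[0,0,0]},{"gripper":10,"travel":[0,0,0],"twist":[0,0,0]}]' 60
python3 go.py 619 -230 124 100.2
```

```text
time: 4.72
ee_pos: [0.633, -0.0191, 0.1271]
tcp_rot: [179.8, 0.0, 98.5]
wrist_force: [0.1, -0.3, -1.6]
opening: 0.0133
grasp_force: 59.5
pos [633.  -19.1 127.1] rot [1.7978e+02 4.0000e-02 9.8480e+01] q6 79.8 t 4.72
travel in present tool axes [-206.5  -45.     3.1] in final axes [-205.1  -51.2    3.1] twist [ 0.004  0.001 -0.03 ]
```

```bash
python3 -m crank '[{"gripper":10,"travel":[-20,-4.5,0],"twist":[0,0,0]},{"gripper":10,"travel":[-40,-9,0],"twist":[0,0,0]},{"gripper":10,"travel":[-45,-9,0],"twist":[0,0,0]},{"gripper":10,"travel":[-45,-9,0],"twist":[0,0,0]},{"gripper":10,"travel":[-36,-9,0],"twist":[0,0,0]},{"gripper":10,"travel":[-20,-4.5,0],"twist":[0,0,0]},{"gripper":10,"travel":[0,0,30],"twist":[0,0,-0.03]},{"gripper":10,"travel":[0,0,30],"twist":[0,0,0]},{"gripper":10,"travel":[0,0,20],"twist":[0,0,0]},{"gripper":10,"travel":[0,0,10],"twist":[0,0,0]},{"gripper":10,"travel":[0,0,0],"twist":[0,0,0]}]' 60
python3 go.py 619 -230 19 100.2
```

```text
time: 6.1
ee_pos: [0.6177, -0.2292, 0.034]
tcp_rot: [-180.0, -0.0, 100.2]
wrist_force: [0.3, 0.2, -1.0]
opening: 0.0136
grasp_force: 59.5
pos [ 617.7 -229.2   34. ] rot [-1.7997e+02 -2.0000e-02  1.0021e+02] q6 59.4 t 6.1
travel in present tool axes [-1.   1.2 15. ] in final axes [-1.   1.1 15. ] twist [-0.001 -0.     0.   ]
```

```bash
python3 -m crank '[{"gripper":10,"travel":[-1,1,10],"twist":[0,0,0]},{"gripper":10,"travel":[0,0,4],"twist":[0,0,0]},{"gripper":10,"travel":[0,0,1],"twist":[0,0,0]},{"gripper":10,"travel":[0,0,0],"twist":[0,0,0]},{"gripper":10,"travel":[0,0,0],"twist":[0,0,0]}]' 60
python3 go.py 619 -230 19 100.2
```

```text
time: 6.72
ee_pos: [0.6191, -0.2303, 0.0196]
tcp_rot: [180.0, 0.0, 100.2]
wrist_force: [1.3, -0.2, -1.9]
opening: 0.013
grasp_force: 59.5
pos [ 619.1 -230.3   19.6] rot [1.7998e+02 1.0000e-02 1.0020e+02] q6 59.4 t 6.72
travel in present tool axes [ 0.3 -0.1  0.6] in final axes [ 0.3 -0.1  0.6] twist [ 0.  0. -0.]
```

```bash
python3 -m crank '[{"gripper":10,"travel":[0,0,1.2],"twist":[0,0,0]},{"gripper":10,"travel":[0,0,0],"twist":[0,0,0]},{"gripper":10,"travel":[0,0,0],"twist":[0,0,0]}]' 60; python3 go.py 579 -27 100 98.5
```

```text
time: 7.1
ee_pos: [0.6192, -0.2303, 0.0184]
tcp_rot: [180.0, 0.0, 100.2]
wrist_force: [-0.8, 0.1, 3.3]
opening: 0.0131
grasp_force: 59.7
pos [ 619.2 -230.3   18.4] rot [1.7997e+02 2.0000e-02 1.0020e+02] q6 59.4 t 7.1
travel in present tool axes [207.2  -3.5 -81.6] in final axes [207.   -9.7 -81.6] twist [0.001 0.    0.03 ]
```

```bash
python3 -m crank '[{"gripper":45,"travel":[0,0,0],"twist":[0,0,0]},{"gripper":45,"travel":[0,0,0],"twist":[0,0,0]},{"gripper":45,"travel":[0,0,-25],"twist":[0,0,0]},{"gripper":45,"travel":[0,0,-55],"twist":[0,0,0]},{"gripper":45,"travel":[40,-0.7,-12],"twist":[0,0,0]},{"gripper":45,"travel":[52,-0.7,-8],"twist":[0,0,0]},{"gripper":45,"travel":[52,-0.7,0],"twist":[0,0,0]},{"gripper":45,"travel":[45,-0.7,0],"twist":[0,0,0]},{"gripper":45,"travel":[18,-0.7,0],"twist":[0,0,0]},{"gripper":45,"travel":[0,0,0],"twist":[0,0,0.03]},{"gripper":45,"travel":[0,0,0],"twist":[0,0,0]}]' 60
python3 go.py 579 -27 45.5 98.5
```

```text
time: 8.48
ee_pos: [0.5791, -0.028, 0.118]
tcp_rot: [180.0, 0.0, 98.4]
wrist_force: [0.0, -0.4, 1.0]
opening: 0.0449
grasp_force: 0.0
pos [579.1 -28.  118. ] rot [1.800e+02 2.000e-02 9.841e+01] q6 78.8 t 8.47
travel in present tool axes [ 1.1  0.  72.5] in final axes [ 1.   0.  72.5] twist [ 0.     0.    -0.002]
```

```bash
python3 -m crank '[{"gripper":45,"travel":[1,0,35],"twist":[0,0,0]},{"gripper":45,"travel":[0,0,25],"twist":[0,0,0]},{"gripper":45,"travel":[0,0,12.5],"twist":[0,0,0]},{"gripper":20,"travel":[0,0,0],"twist":[0,0,0]},{"gripper":12,"travel":[0,0,0],"twist":[0,0,0]},{"gripper":10,"travel":[0,0,0],"twist":[0,0,0]},{"gripper":10,"travel":[0,0,0],"twist":[0,0,0]}]' 60; python3 go.py 579 -27 45.5 98.5
python3 -m crank '[{"gripper":10,"travel":[0,0,-10],"twist":[0,0,0]},{"gripper":10,"travel":[0,0,-20],"twist":[0,0,0]},{"gripper":10,"travel":[0,0,-30],"twist":[0,0,0]},{"gripper":10,"travel":[0,0,-20],"twist":[0,0,0]},{"gripper":10,"travel":[0,0,0],"twist":[0,0,0]}]' 60
python3 go.py 566 -239.5 120 100.2
```

```text
time: 9.35
ee_pos: [0.5794, -0.0263, 0.0466]
tcp_rot: [179.9, 0.0, 98.5]
wrist_force: [-0.1, -1.6, 3.0]
opening: 0.0131
grasp_force: 60.6
pos [579.4 -26.3  46.6] rot [1.7991e+02 4.0000e-02 9.8480e+01] q6 78.9 t 9.35
travel in present tool axes [-0.6 -0.5  1.1] in final axes [-0.6 -0.5  1.1] twist [ 0.002  0.001 -0.   ]
time: 9.98
ee_pos: [0.5796, -0.0261, 0.1276]
tcp_rot: [179.8, 0.0, 98.5]
wrist_force: [0.2, -0.2, -1.9]
opening: 0.0132
grasp_force: 60.1
pos [579.6 -26.1 127.6] rot [1.7982e+02 3.0000e-02 9.8490e+01] q6 78.9 t 9.97
travel in present tool axes [-209.1  -45.     7.6] in final axes [-207.7  -51.2    7.6] twist [ 0.003  0.001 -0.03 ]
```

```bash
python3 -m crank '[{"gripper":10,"travel":[-20,-4.5,0],"twist":[0,0,0]},{"gripper":10,"travel":[-40,-9,0],"twist":[0,0,0]},{"gripper":10,"travel":[-45,-9,0],"twist":[0,0,0]},{"gripper":10,"travel":[-45,-9,0],"twist":[0,0,0]},{"gripper":10,"travel":[-39,-9,0],"twist":[0,0,0]},{"gripper":10,"travel":[-20,-4.5,0],"twist":[0,0,0]},{"gripper":10,"travel":[0,0,30],"twist":[0,0,-0.03]},{"gripper":10,"travel":[0,0,30],"twist":[0,0,0]},{"gripper":10,"travel":[0,0,25],"twist":[0,0,0]},{"gripper":10,"travel":[0,0,10],"twist":[0,0,0]},{"gripper":10,"travel":[0,0,0],"twist":[0,0,0]}]' 60
python3 go.py 566 -239.5 19.6 100.2
```

```text
time: 11.35
ee_pos: [0.5646, -0.2393, 0.03]
tcp_rot: [-179.9, -0.0, 100.2]
wrist_force: [-0.6, 0.4, -1.6]
opening: 0.013
grasp_force: 60.0
pos [ 564.6 -239.3   30. ] rot [-1.7993e+02 -5.0000e-02  1.0021e+02] q6 56.8 t 11.35
travel in present tool axes [-0.5  1.3 10.4] in final axes [-0.5  1.3 10.4] twist [-0.001 -0.001  0.   ]
```

```bash
python3 -m crank '[{"gripper":10,"travel":[0,1.3,7],"twist":[0,0,0]},{"gripper":10,"travel":[0,0,3.4],"twist":[0,0,0]},{"gripper":10,"travel":[0,0,0],"twist":[0,0,0]},{"gripper":10,"travel":[0,0,0],"twist":[0,0,0]}]' 60
python3 go.py 566 -239.5 19.6 100.2
```

```text
time: 11.85
ee_pos: [0.5665, -0.2393, 0.0205]
tcp_rot: [180.0, 0.0, 100.2]
wrist_force: [-0.2, -1.2, -1.3]
opening: 0.0127
grasp_force: 60.0
pos [ 566.5 -239.3   20.5] rot [1.7998e+02 1.0000e-02 1.0020e+02] q6 56.9 t 11.85
travel in present tool axes [-0.1 -0.5  0.9] in final axes [-0.1 -0.5  0.9] twist [ 0.  0. -0.]
```

```bash
python3 -m crank '[{"gripper":10,"travel":[0,0,1.2],"twist":[0,0,0]},{"gripper":10,"travel":[0,0,0],"twist":[0,0,0]},{"gripper":10,"travel":[0,0,0],"twist":[0,0,0]}]' 60; python3 go.py 605.4 -22 140 98.5
python3 -m crank '[{"gripper":38,"travel":[0,0,0],"twist":[0,0,0]},{"gripper":38,"travel":[0,0,0],"twist":[0,0,0]},{"gripper":38,"travel":[0,0,-25],"twist":[0,0,0]},{"gripper":38,"travel":[0,0,-55],"twist":[0,0,0]},{"gripper":50,"travel":[20,0,-40],"twist":[0,0,0]},{"gripper":50,"travel":[0,0,0],"twist":[0,0,0]}]' 60
python3 go.py 605.4 -22 140 98.5
```

```text
time: 12.22
ee_pos: [0.5666, -0.2394, 0.0196]
tcp_rot: [180.0, 0.0, 100.2]
wrist_force: [-1.7, 0.9, 5.9]
opening: 0.0135
grasp_force: 60.7
pos [ 566.6 -239.4   19.6] rot [1.7996e+02 3.0000e-02 1.0020e+02] q6 56.9 t 12.22
travel in present tool axes [ 207.    76.8 -120.4] in final axes [ 209.2   70.5 -120.4] twist [0.001 0.    0.03 ]
time: 12.98
ee_pos: [0.5642, -0.2193, 0.1428]
tcp_rot: [179.7, 0.2, 100.2]
wrist_force: [1.2, -1.0, -0.3]
opening: 0.0502
grasp_force: 0.0
pos [ 564.2 -219.3  142.8] rot [1.7971e+02 1.7000e-01 1.0025e+02] q6 58.5 t 12.97
travel in present tool axes [186.9  75.6   2.7] in final axes [189.1  69.9   2.8] twist [0.005 0.003 0.031]
```

```bash
python3 -m crank '[{"gripper":50,"travel":[45,18,0],"twist":[0,0,0]},{"gripper":50,"travel":[55,22,0],"twist":[0,0,0]},{"gripper":50,"travel":[50,20,0],"twist":[0,0,0]},{"gripper":50,"travel":[37,15.5,0],"twist":[0,0,0]},{"gripper":50,"travel":[0,0,0],"twist":[0,0,0.03]},{"gripper":50,"travel":[0,0,0],"twist":[0,0,0]}]' 60
python3 go.py 605.4 -22 140 98.5
python3 - <<'E'
from h import *
im,c=cam('wrist','w3.png')
cv2.imwrite('pics/w3c.png',cv2.resize(im[80:320,180:460,::-1],None,fx=2.5,fy=2.5,interpolation=cv2.INTER_CUBIC))
im,c=cam('scene','s3.png')
cv2.imwrite('pics/s3c.png',cv2.resize(im[120:270,270:440,::-1],None,fx=4,fy=4,interpolation=cv2.INTER_CUBIC))
E
```

```text
time: 13.72
ee_pos: [0.6037, -0.0226, 0.1379]
tcp_rot: [-179.9, 0.0, 98.5]
wrist_force: [-0.1, -0.2, 0.4]
opening: 0.0502
grasp_force: 0.0
pos [603.7 -22.6 137.9] rot [-179.92    0.     98.47] q6 79.4 t 13.72
travel in present tool axes [ 0.3  1.8 -2.1] in final axes [ 0.3  1.8 -2.1] twist [-0.001  0.    -0.   ]
```

View pics/w3c.png

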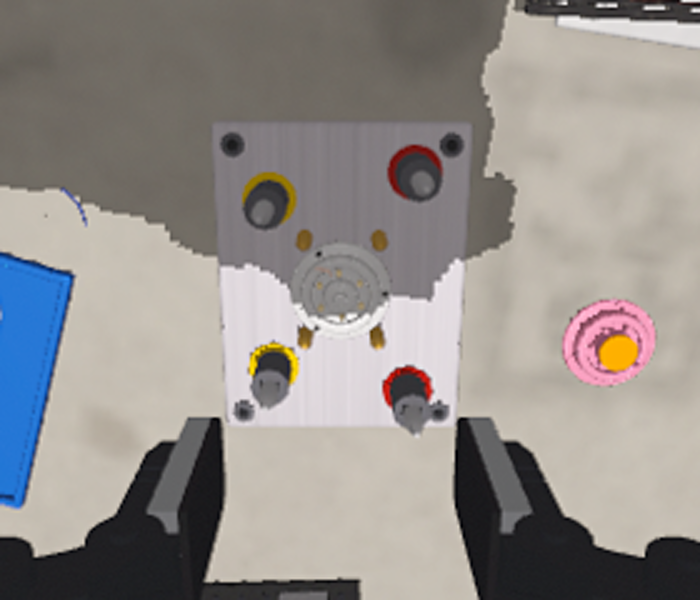

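View pics/s3c.png

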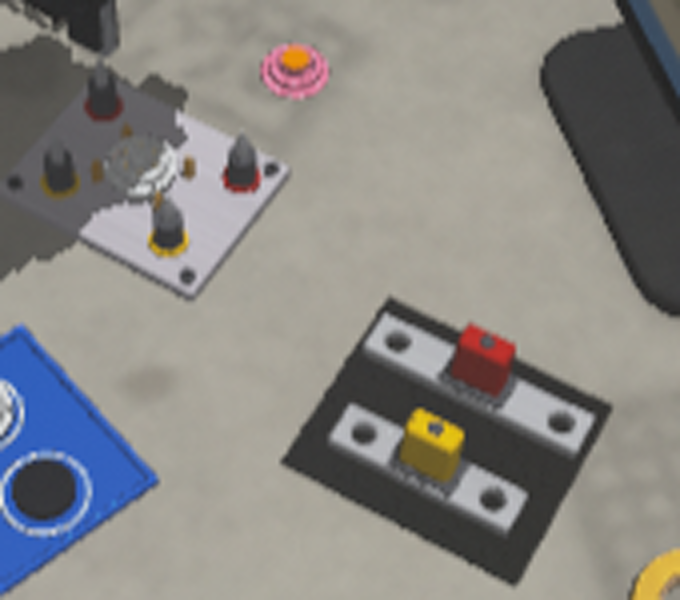

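The wrist crop shows the bare sensor centred at about (341,290), between brass locators (304,240), (380,240), (305,338), (377,338), with plate corners (214,124), (472,124), (229,426), (459,426). The scene crop shows both bars flat on the mat, red grip at (485,360), yellow at (433,445).

```bash
python3 - <<'E'
from h import *
c=bot.calibration('wrist')
f=lambda p,z: onz(c,180+p[0]/2.5,80+p[1]/2.5,z)[:2]*1000
K=np.array([f(p,.010) for p in [(214,124),(472,124),(229,426),(459,426)]]); print('plate',K.mean(0).round(1),np.hypot(*(K[0]-K[1])),np.hypot(*(K[0]-K[2])))
B=np.array([f(p,.010) for p in [(232,145),(452,145),(243,411),(437,411)]]);print('bolts',B.mean(0).round(1))
L=np.array([f(p,.022) for p in [(304,240),(380,240),(305,338),(377,338)]]);print('loc',L.mean(0).round(1),np.hypot(*(L[0]-L[1])),np.hypot(*(L[0]-L[2])))
for z in (.018,.022): print('sensor',f((341,290),z).round(1))
E
python3 go.py 605 -22.5 60 98.5
```

```text
plate [606.2 -23.4] 93.6352156109455 122.19788207890096
bolts [605.2 -23.9]
loc [605.1 -21.8] 27.707162745913994 38.21991253852409
sensor [605.1 -23.1]
sensor [604.9 -21.8]
pos [603.7 -23.3 138.5] rot [-179.96    0.     98.43] q6 79.4 t 13.82
travel in present tool axes [ 0.6  1.4 78.5] in final axes [ 0.6  1.4 78.5] twist [-0.001  0.    -0.001]
```

```bash
python3 -m crank '[{"gripper":50,"travel":[0.3,2.4,30],"twist":[0,0,0]},{"gripper":50,"travel":[0,0,40],"twist":[0,0,0]},{"gripper":50,"travel":[0,0,30],"twist":[0,0,0]},{"gripper":50,"travel":[0,0,0],"twist":[0,0,0]},{"gripper":50,"travel":[0,0,0],"twist":[0,0,0]}]' 30; python3 go.py 606 -22.8 12 98.5
```

```text
time: 14.45
ee_pos: [0.6069, -0.0222, 0.0404]
tcp_rot: [179.9, 0.0, 98.4]
wrist_force: [0.6, -0.4, 0.3]
opening: 0.05
grasp_force: 0.0
pos [606.9 -22.2  40.4] rot [1.7991e+02 2.0000e-02 9.8430e+01] q6 79.5 t 14.45
travel in present tool axes [-0.4 -1.  28.4] in final axes [-0.4 -1.  28.4] twist [ 0.002  0.    -0.001]
```

```bash
python3 -m crank '[{"gripper":50,"travel":[-0.4,-0.8,15],"twist":[0,0,0]},{"gripper":50,"travel":[0,0,9],"twist":[0,0,0]},{"gripper":50,"travel":[0,0,4],"twist":[0,0,0]},{"gripper":50,"travel":[0,0,0],"twist":[0,0,0]},{"gripper":50,"travel":[0,0,0],"twist":[0,0,0]}]' 30; python3 go.py 606 -22.8 12 98.5
```

```text
time: 15.08
ee_pos: [0.6058, -0.022, 0.0113]
tcp_rot: [180.0, 0.0, 98.5]
wrist_force: [0.2, -0.8, 0.1]
opening: 0.0499
grasp_force: 0.0
pos [605.8 -22.   11.3] rot [1.7998e+02 1.0000e-02 9.8480e+01] q6 79.4 t 15.07
travel in present tool axes [-0.8  0.1 -0.7] in final axes [-0.8  0.1 -0.7] twist [ 0.  0. -0.]
```

```bash
python3 -m crank '[{"gripper":42,"travel":[0,0,0],"twist":[0,0,0]},{"gripper":36,"travel":[0,0,0],"twist":[0,0,0]},{"gripper":34,"travel":[0,0,0],"twist":[0,0,0]},{"gripper":34,"travel":[0,0,0],"twist":[0,0,0]}]' 30; python3 -c "
from h import *
im,c=cam('wrist'); cv2.imwrite('pics/w4.png',cv2.resize(im[180:400,180:460,::-1],None,fx=2,fy=2))"
```

```text
time: 15.58
ee_pos: [0.6059, -0.022, 0.0116]
tcp_rot: [179.9, 0.0, 98.5]
wrist_force: [-1.8, 1.3, 5.3]
opening: 0.0344
grasp_force: 29.5
```

View pics/w4.png

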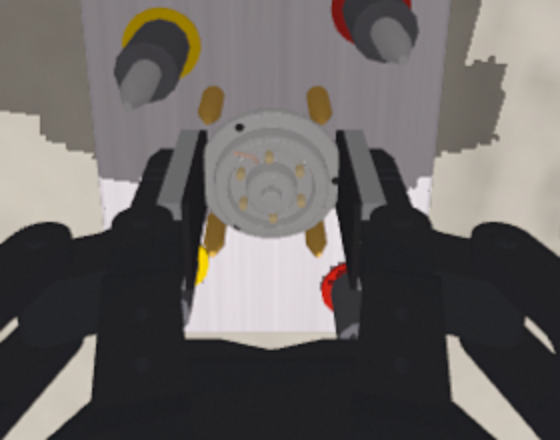

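The sensor (271,172) sits centred between the pads, which meet the rim at x 205 and 338. I make a test lift.

```bash
python3 -m crank '[{"gripper":34,"travel":[0,0,-3],"twist":[0,0,0]},{"gripper":32,"travel":[0,0,-9],"twist":[0,0,0]},{"gripper":32,"travel":[0,0,0],"twist":[0,0,0]},{"gripper":32,"travel":[0,0,0],"twist":[0,0,0]}]' 30; python3 -c "
from h import *
im,c=cam('wrist'); cv2.imwrite('pics/w5.png',cv2.resize(im[180:400,180:460,::-1],None,fx=2,fy=2))"
```

```text
time: 16.12
ee_pos: [0.6056, -0.022, 0.023]
tcp_rot: [180.0, 0.0, 98.5]
wrist_force: [0.9, -0.1, -0.7]
opening: 0.0343
grasp_force: 29.9
```

View pics/w5.png

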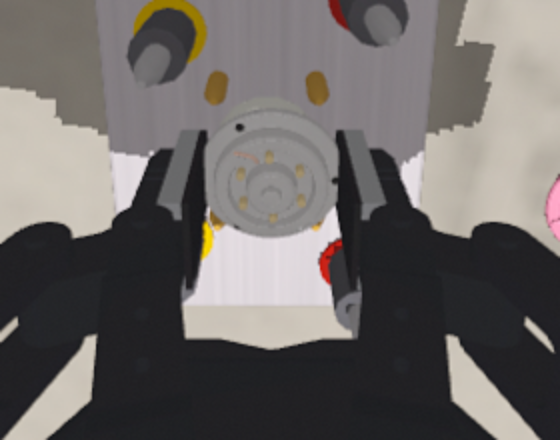

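The sensor rose with the gripper, level between the pads. I carry it to the green tray.

```bash
python3 go.py 447 -281 103 84.4; python3 -m crank '[{"gripper":32,"travel":[0,0,-30],"twist":[0,0,0]},{"gripper":32,"travel":[0,0,-50],"twist":[0,0,0]},{"gripper":32,"travel":[-20,-17,0],"twist":[0,0,0]},{"gripper":32,"travel":[-38,-33,0],"twist":[0,0,0]},{"gripper":32,"travel":[-40,-34,0],"twist":[0,0,0]},{"gripper":32,"travel":[-40,-34,0],"twist":[0,0,0]},{"gripper":32,"travel":[-38,-33,0],"twist":[0,0,0]},{"gripper":32,"travel":[-36,-31,0],"twist":[0,0,0]},{"gripper":32,"travel":[-20,-13,0],"twist":[0,0,0]},{"gripper":32,"travel":[0,0,0],"twist":[0,0,0.123]},{"gripper":32,"travel":[0,0,0],"twist":[0,0,0.123]},{"gripper":32,"travel":[0,0,0],"twist":[0,0,0]}]' 30; python3 go.py 447 -281 30 84.4
```

```text
pos [605.5 -22.   22.8] rot [-179.99   -0.     98.48] q6 79.4 t 16.18
travel in present tool axes [-232.8 -195.   -80.1] in final axes [-273.2 -132.5  -80.2] twist [-0.     0.     0.246]
time: 17.68
ee_pos: [0.4468, -0.2803, 0.1028]
tcp_rot: [-180.0, -0.0, 84.4]
wrist_force: [0.3, 0.8, -0.7]
opening: 0.0343
grasp_force: 30.1
pos [ 446.8 -280.3  102.8] rot [-1.7998e+02 -1.0000e-02  8.4420e+01] q6 63.5 t 17.68
travel in present tool axes [-0.7  0.3 72.8] in final axes [-0.7  0.3 72.8] twist [-0. -0.  0.]
```

```bash
python3 -m crank '[{"gripper":32,"travel":[-0.7,0.3,30],"twist":[0,0,0]},{"gripper":32,"travel":[0,0,40],"twist":[0,0,0]},{"gripper":32,"travel":[0,0,18],"twist":[0,0,0]},{"gripper":32,"travel":[0,0,6],"twist":[0,0,0]},{"gripper":32,"travel":[0,0,0],"twist":[0,0,0]},{"gripper":32,"travel":[0,0,0],"twist":[0,0,0]}]' 30; python3 go.py 447 -281 5.6 84.4
```

```text
time: 18.42
ee_pos: [0.4479, -0.2814, 0.0103]
tcp_rot: [179.9, 0.0, 84.4]
wrist_force: [0.4, -0.1, 0.3]
opening: 0.0344
grasp_force: 30.1
pos [ 447.9 -281.4   10.3] rot [1.799e+02 5.000e-02 8.440e+01] q6 63.5 t 18.43
travel in present tool axes [ 0.3 -0.9  4.7] in final axes [ 0.3 -0.9  4.7] twist [0.002 0.001 0.   ]
```

```bash
python3 -m crank '[{"gripper":32,"travel":[0.3,-0.9,3],"twist":[0,0,0]},{"gripper":32,"travel":[0,0,1.5],"twist":[0,0,0]},{"gripper":32,"travel":[0,0,0],"twist":[0,0,0]},{"gripper":32,"travel":[0,0,0],"twist":[0,0,0]}]' 30; python3 go.py 447 -281 5.6 84.4;  python3 -c "
from h import *
im,c=cam('wrist'); cv2.imwrite('pics/w6.png',cv2.resize(im[150:400,140:500,::-1],None,fx=2,fy=2))"
```

```text
time: 18.92
ee_pos: [0.4465, -0.2808, 0.0056]
tcp_rot: [179.9, 0.0, 84.4]
wrist_force: [-2.0, 0.7, 7.0]
opening: 0.0344
grasp_force: 30.5
pos [ 446.5 -280.8    5.6] rot [1.7994e+02 3.0000e-02 8.4380e+01] q6 63.5 t 18.93
travel in present tool axes [-0.2  0.5 -0. ] in final axes [-0.2  0.5 -0. ] twist [ 0.001  0.001 -0.   ]
```

View pics/w6.png

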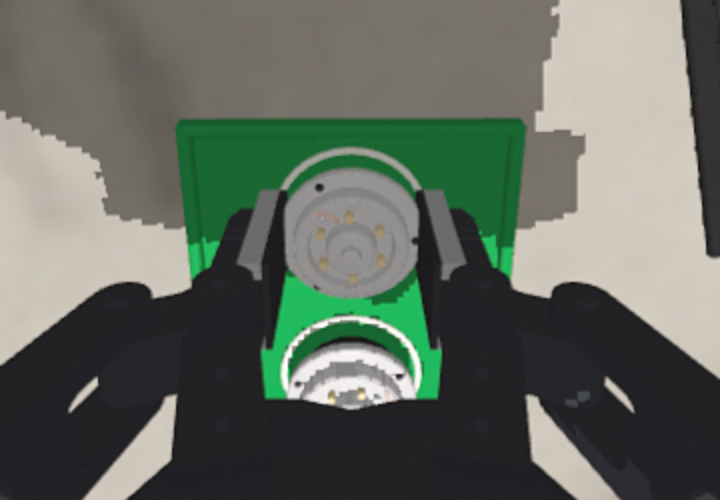

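The sensor (352,232) sits concentric with the white seat ring, with 7 N contact. I release it and go to the blue tray.

```bash
python3 -m crank '[{"gripper":52,"travel":[0,0,0],"twist":[0,0,0]},{"gripper":52,"travel":[0,0,0],"twist":[0,0,0]},{"gripper":52,"travel":[0,0,0],"twist":[0,0,0]},{"gripper":52,"travel":[0,0,-20],"twist":[0,0,0]},{"gripper":52,"travel":[0,0,-50],"twist":[0,0,0]},{"gripper":52,"travel":[0,0,-60],"twist":[0,0,0]},{"gripper":52,"travel":[0,0,0],"twist":[0,0,0]}]'; python3 go.py 448.5 -58 135 80.2
```

```text
time: 19.85
ee_pos: [0.4482, -0.2818, 0.1395]
tcp_rot: [179.6, 0.2, 84.4]
wrist_force: [-0.5, -0.3, -1.8]
opening: 0.0521
grasp_force: 0.0
pos [ 448.2 -281.8  139.5] rot [179.6    0.2   84.38] q6 63.5 t 19.85
travel in present tool axes [222.8 -21.6   3.6] in final axes [220.6 -37.8   4.5] twist [0.007 0.003 0.073]
```

```bash
python3 -m crank '[{"gripper":52,"travel":[30,-3,0],"twist":[0,0,0]},{"gripper":52,"travel":[55,-5,0],"twist":[0,0,0]},{"gripper":52,"travel":[58,-6,0],"twist":[0,0,0]},{"gripper":52,"travel":[50,-5,0],"twist":[0,0,0]},{"gripper":52,"travel":[29.8,-2.6,0],"twist":[0,0,0]},{"gripper":52,"travel":[0,0,0],"twist":[0,0,0.073]},{"gripper":52,"travel":[0,0,0],"twist":[0,0,0]},{"gripper":52,"travel":[0,0,0],"twist":[0,0,0]}]'; python3 go.py 448.5 -58 135 80.2
python3 - <<'E'
from m import *
im,c=cam('wrist')
cv2.imwrite('pics/w7.png',cv2.resize(im[80:320,180:460,::-1],None,fx=2.5,fy=2.5))
s=[onz(bot.calibration('scene'),225+158/4,115+432/4,.017)]; print(s)
p=proj(c,(.4485,-.058,.025)); print('exp px',p)
for nm,lo,hi,z in [('orange',(8,120,150),(22,255,255),.025),('blue',(100,120,40),(125,255,255),.006)]:
    b=blob(im,lo,hi,p,60); print(nm,cv2.contourArea(b),cv2.boundingRect(b),rect(c,b,z))
im,c=cam('scene')
b=blob(im,(8,120,150),(22,255,255),(263,222)); print(rect(c,b,.025))
E
```

```text
time: 20.85
ee_pos: [0.4464, -0.057, 0.134]
tcp_rot: [-180.0, 0.0, 80.3]
wrist_force: [0.9, 0.1, 0.3]
opening: 0.0518
grasp_force: 0.0
pos [446.4 -57.  134. ] rot [-179.96    0.     80.26] q6 92.5 t 20.85
travel in present tool axes [-0.7  2.2 -1. ] in final axes [-0.6  2.2 -1. ] twist [-0.001  0.     0.001]
[array([ 0.44762171, -0.06306388,  0.017     ])]
exp px (np.float64(317.7200136435269), np.float64(200.49598403785436))
orange 165.0 (308, 194, 16, 15) ((446.4120788574219, -58.18423080444336), (13.412550926208496, 13.684037208557129), 80.23412322998047)
blue 9321.5 (270, 163, 97, 105) ((444.9355163574219, -82.51861572265625), (111.05315399169922, 91.27056121826172), 80.13134765625)
((710.9755249023438, -40.15650939941406), (14.58723258972168, 13.948712348937988), 13.052593231201172)
```

View pics/w7.png

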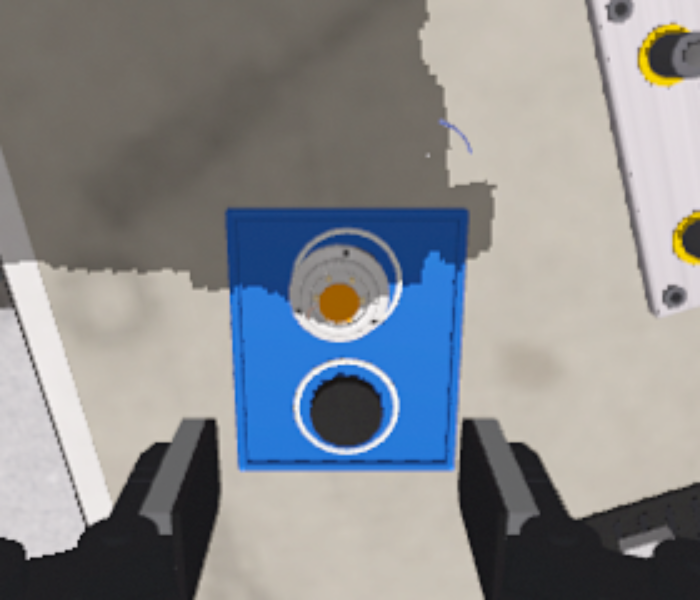

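The new sensor (338,300) is on the upper seat and sits a little off the ring's centre. Wrist, scene and side give (446.6,-58.6) within 1 mm.

```bash
python3 go.py 446.6 -58.6 5.3 80.2; python3 -m crank '[{"gripper":52,"travel":[-1.6,0.4,30],"twist":[0,0,0]},{"gripper":52,"travel":[0,0,45],"twist":[0,0,0]},{"gripper":52,"travel":[0,0,30],"twist":[0,0,0]},{"gripper":52,"travel":[0,0,15],"twist":[0,0,0]},{"gripper":52,"travel":[0,0,0],"twist":[0,0,0]},{"gripper":52,"travel":[0,0,0],"twist":[0,0,0]}]' 30; python3 go.py 446.6 -58.6 5.5 80.2
```

```text
pos [446.5 -57.1 134.2] rot [-179.98    0.     80.21] q6 92.5 t 20.95
travel in present tool axes [ -1.4   0.4 128.9] in final axes [ -1.4   0.3 128.9] twist [-0.  0.  0.]
time: 21.7
ee_pos: [0.4476, -0.0586, 0.0158]
tcp_rot: [179.9, -0.0, 80.2]
wrist_force: [-0.1, 0.2, -0.9]
opening: 0.0521
grasp_force: 0.0
pos [447.6 -58.6  15.8] rot [179.89  -0.    80.2 ] q6 92.3 t 21.7
travel in present tool axes [-0.2 -1.  10.3] in final axes [-0.2 -1.  10.3] twist [ 0.002 -0.     0.   ]
```

```bash
python3 -m crank '[{"gripper":52,"travel":[-0.2,-0.8,6],"twist":[0,0,0]},{"gripper":52,"travel":[0,0,4],"twist":[0,0,0]},{"gripper":52,"travel":[0,0,0],"twist":[0,0,0]},{"gripper":42,"travel":[0,0,0],"twist":[0,0,0]},{"gripper":36,"travel":[0,0,0],"twist":[0,0,0]},{"gripper":32,"travel":[0,0,0],"twist":[0,0,0]},{"gripper":32,"travel":[0,0,0],"twist":[0,0,0]}]' 30; python3 go.py 446.6 -58.6 5.5 80.2; python3 -c "
from h import *
im,c=cam('wrist','w8full.png'); a=cv2.resize(im[180:400,180:460,::-1],None,fx=2,fy=2); b=cv2.imread('pics/w4.png'); cv2.imwrite('pics/w8.png',np.hstack([a[:350,140:420],b[:350,140:420]]))"
```

```text
time: 22.58
ee_pos: [0.4462, -0.0585, 0.0049]
tcp_rot: [180.0, -0.0, 80.2]
wrist_force: [-1.3, 0.1, 5.8]
opening: 0.0349
grasp_force: 29.7
pos [446.2 -58.5   4.9] rot [179.96  -0.    80.2 ] q6 92.3 t 22.57
travel in present tool axes [-0.1  0.4 -0.6] in final axes [-0.1  0.4 -0.6] twist [ 0.001 -0.     0.   ]
```

View pics/w8.png

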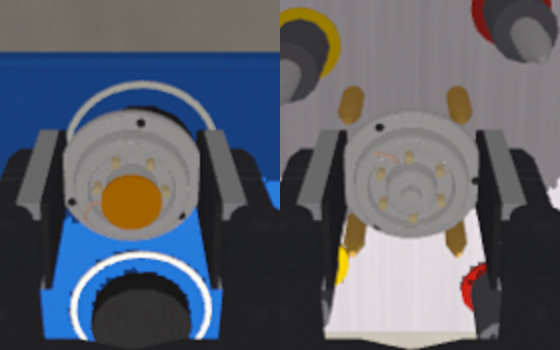

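Both crops show the held sensor at the same spot between the pads: new (132,175), finished (411,174). So I place it at the pose where I picked the finished one.

```bash
python3 go.py 605.9 -21.9 85 98.5; python3 -m crank '[{"gripper":32,"travel":[0,0,-5],"twist":[0,0,0]},{"gripper":32,"travel":[0,0,-25],"twist":[0,0,0]},{"gripper":32,"travel":[0,0,-50],"twist":[0,0,0]},{"gripper":32,"travel":[0,0,0],"twist":[0,0,-0.16]},{"gripper":32,"travel":[0,0,0],"twist":[0,0,-0.16]},{"gripper":32,"travel":[0,0,0],"twist":[0,0,0]}]' 30; python3 go.py 605.9 -21.9 85 98.5
```

```text
pos [446.2 -58.5   4.9] rot [179.96  -0.    80.2 ] q6 92.3 t 22.62
travel in present tool axes [ 63.2 151.2 -80. ] in final axes [ 12.6 163.4 -80.1] twist [ 0.001  0.    -0.319]
time: 23.38
ee_pos: [0.4457, -0.0584, 0.0845]
tcp_rot: [-180.0, -0.0, 98.5]
wrist_force: [-0.3, -0.5, -0.2]
opening: 0.0345
grasp_force: 30.0
pos [445.7 -58.4  84.5] rot [-1.7997e+02 -1.0000e-02  9.8470e+01] q6 74.1 t 23.38
travel in present tool axes [ 12.5 163.8  -0.6] in final axes [ 12.5 163.8  -0.5] twist [-0. -0. -0.]
```

```bash
python3 -m crank '[{"gripper":32,"travel":[2,20,0],"twist":[0,0,0]},{"gripper":32,"travel":[3,42,0],"twist":[0,0,0]},{"gripper":32,"travel":[3.5,45,0],"twist":[0,0,0]},{"gripper":32,"travel":[3,37,0],"twist":[0,0,0]},{"gripper":32,"travel":[1,19.5,0],"twist":[0,0,0]},{"gripper":32,"travel":[0,0,25],"twist":[0,0,0]},{"gripper":32,"travel":[0,0,20],"twist":[0,0,0]},{"gripper":32,"travel":[0,0,5],"twist":[0,0,0]},{"gripper":32,"travel":[0,0,0],"twist":[0,0,0]},{"gripper":32,"travel":[0,0,0],"twist":[0,0,0]}]' 30; python3 go.py 605.9 -21.9 11 98.5
```

```text
time: 24.62
ee_pos: [0.6062, -0.0218, 0.0355]
tcp_rot: [179.9, 0.0, 98.5]
wrist_force: [-0.3, -0.2, -0.2]
opening: 0.0348
grasp_force: 30.1
pos [606.2 -21.8  35.5] rot [1.7992e+02 2.0000e-02 9.8490e+01] q6 79.4 t 24.62
travel in present tool axes [-0.  -0.4 24.5] in final axes [-0.  -0.3 24.5] twist [ 0.001  0.    -0.   ]
```

```bash
python3 -m crank '[{"gripper":32,"travel":[0,-0.3,10],"twist":[0,0,0]},{"gripper":32,"travel":[0,0,6],"twist":[0,0,0]},{"gripper":32,"travel":[0,0,4],"twist":[0,0,0]},{"gripper":32,"travel":[0,0,0],"twist":[0,0,0]},{"gripper":32,"travel":[0,0,0],"twist":[0,0,0]}]' 30; python3 go.py 605.9 -21.9 11 98.5
python3 -m crank '[{"gripper":32,"travel":[0,0,2],"twist":[0,0,0]},{"gripper":32,"travel":[0,0,1.5],"twist":[0,0,0]},{"gripper":32,"travel":[0,0,0],"twist":[0,0,0]},{"gripper":32,"travel":[0,0,0],"twist":[0,0,0]}]' 30; python3 go.py 605.9 -21.9 11 98.5
python3 -c "
from h import *
im,c=cam('wrist'); cv2.imwrite('pics/w9.png',cv2.resize(im[180:400,180:460,::-1],None,fx=2,fy=2))"
```

```text
time: 25.25
ee_pos: [0.6055, -0.0218, 0.0147]
tcp_rot: [180.0, 0.0, 98.5]
wrist_force: [0.9, 0.7, -0.4]
opening: 0.035
grasp_force: 30.1
pos [605.5 -21.8  14.7] rot [179.99   0.    98.54] q6 79.4 t 25.25
travel in present tool axes [-0.1  0.3  3.7] in final axes [-0.1  0.3  3.7] twist [0.    0.    0.001]
time: 25.75
ee_pos: [0.6055, -0.0219, 0.011]
tcp_rot: [180.0, 0.0, 98.5]
wrist_force: [-0.3, 0.3, 0.4]
opening: 0.035
grasp_force: 30.1
pos [605.5 -21.9  11. ] rot [179.99   0.    98.53] q6 79.4 t 25.75
travel in present tool axes [-0.1  0.4  0. ] in final axes [-0.1  0.4  0. ] twist [0.    0.    0.001]
```

View pics/w9.png

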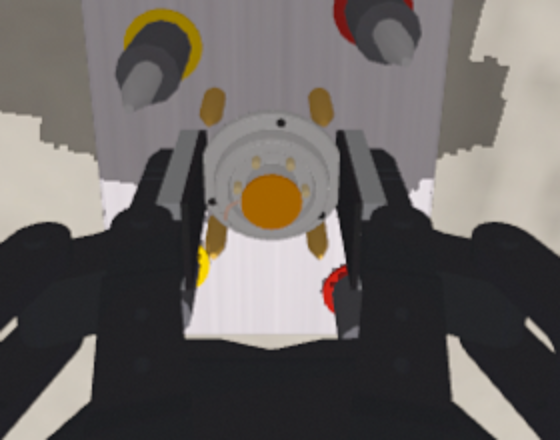

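The sensor (271,177) sits between the four locators. That was my last picture: recounting, I have viewed 15, one over the limit of 14, so from here I only measure by number. I lower until contact.

```bash
python3 -m crank '[{"gripper":32,"travel":[0,0.4,0.7],"twist":[0,0,0]},{"gripper":32,"travel":[0,0,0],"twist":[0,0,0]},{"gripper":32,"travel":[0,0,0],"twist":[0,0,0]}]' 30
```

```text
time: 26.18
ee_pos: [0.6056, -0.0218, 0.0109]
tcp_rot: [-180.0, 0.0, 98.5]
wrist_force: [-4.5, -0.4, 6.9]
opening: 0.0346
grasp_force: 30.6
```

```bash
python3 -m crank '[{"gripper":50,"travel":[0,0,0],"twist":[0,0,0]},{"gripper":50,"travel":[0,0,0],"twist":[0,0,0]},{"gripper":50,"travel":[0,0,0],"twist":[0,0,0]},{"gripper":50,"travel":[0,0,-15],"twist":[0,0,0]},{"gripper":50,"travel":[0,0,-50],"twist":[0,0,0]},{"gripper":45,"travel":[0,0,-60],"twist":[0,0,0]},{"gripper":45,"travel":[0,0,0],"twist":[0,0,0]},{"gripper":45,"travel":[0,0,0],"twist":[0,0,0]}]' 30
python3 - <<'E'
from m import *
im,c=cam('wrist'); b=blob(im,(8,120,100),(22,255,255),proj(c,(.606,-.022,.031)),40); print(cv2.boundingRect(b),rect(c,b,.031))
im,c=cam('scene')
for nm,lo,hi,q in [('orange',(8,120,100),(20,255,255),(.606,-.022,.031)),('red',(0,150,100),(6,255,255),(.619,-.230,.04)),('yel',(22,150,120),(32,255,255),(.5665,-.239,.04))]:
    try: b=blob(im,lo,hi,proj(c,q),12); print(nm,cv2.contourArea(b),rect(c,b,q[2]))
    except Exception as e: print(e)
E
python3 go.py 619.2 -230.3 100 100.2
```

```text
time: 27.18
ee_pos: [0.606, -0.0218, 0.136]
tcp_rot: [179.9, 0.0, 98.5]
wrist_force: [0.5, 0.6, -0.2]
opening: 0.045
grasp_force: 0.0
(307, 193, 17, 16) ((606.18212890625, -21.247303009033203), (14.328628540039062, 14.131977081298828), 8.008180618286133)
orange 22.0 ((607.7910766601562, -22.271650314331055), (10.38778305053711, 12.52895736694336), 40.92374038696289)
red 47.5 ((623.056884765625, -229.53277587890625), (12.882102012634277, 24.667781829833984), 9.562856674194336)
yel 85.0 ((570.6934814453125, -238.9058837890625), (14.939659118652344, 25.784801483154297), 10.650300979614258)
pos [605.3 -21.8 134.3] rot [-1.7991e+02 -2.0000e-02  9.8540e+01] q6 79.4 t 27.27
travel in present tool axes [-208.3  -17.2   34.2] in final axes [-207.7  -23.2   34.3] twist [-0.002 -0.    -0.029]
```

The orange disc is round (14.3 x 14.1 mm) and lies over the seat centre, so the sensor is seated. I fetch the red bar.

```bash
python3 -m crank '[{"gripper":45,"travel":[-30,-2.5,0],"twist":[0,0,0]},{"gripper":45,"travel":[-50,-4,0],"twist":[0,0,0]},{"gripper":45,"travel":[-55,-4.7,0],"twist":[0,0,0]},{"gripper":45,"travel":[-48,-4,0],"twist":[0,0,0]},{"gripper":45,"travel":[-25,-2,0],"twist":[0,0,0]},{"gripper":45,"travel":[0,0,30],"twist":[0,0,-0.029]},{"gripper":45,"travel":[0,0,25],"twist":[0,0,0]},{"gripper":45,"travel":[0,0,0],"twist":[0,0,0]},{"gripper":45,"travel":[0,0,0],"twist":[0,0,0]}]' 60; python3 go.py 619.2 -230.3 18.4 100.2
```

```text
time: 28.4
ee_pos: [0.6199, -0.2297, 0.0811]
tcp_rot: [180.0, 0.0, 100.2]
wrist_force: [-0.4, 0.4, 0.7]
opening: 0.045
grasp_force: 0.0
pos [ 619.9 -229.7   81.1] rot [1.7998e+02 1.0000e-02 1.0023e+02] q6 59.4 t 28.4
travel in present tool axes [-0.5 -0.9 62.7] in final axes [-0.5 -0.8 62.7] twist [0. 0. 0.]
```

```bash
python3 -m crank '[{"gripper":45,"travel":[-0.5,-0.8,30],"twist":[0,0,0]},{"gripper":45,"travel":[0,0,20],"twist":[0,0,0]},{"gripper":45,"travel":[0,0,11.5],"twist":[0,0,0]},{"gripper":45,"travel":[0,0,0],"twist":[0,0,0]},{"gripper":20,"travel":[0,0,0],"twist":[0,0,0]},{"gripper":12,"travel":[0,0,0],"twist":[0,0,0]},{"gripper":10,"travel":[0,0,0],"twist":[0,0,0]},{"gripper":10,"travel":[0,0,0],"twist":[0,0,0]}]' 60; python3 go.py 619.2 -230.3 18.4 100.2
python3 -m crank '[{"gripper":10,"travel":[0,0,-10],"twist":[0,0,0]},{"gripper":10,"travel":[0,0,-30],"twist":[0,0,0]},{"gripper":10,"travel":[0,0,-40],"twist":[0,0,0]},{"gripper":10,"travel":[0,0,-20],"twist":[0,0,0]},{"gripper":10,"travel":[0,0,0],"twist":[0,0,0]}]' 60; python3 go.py 632.6 -19.1 116 98.5
```

```text
time: 29.4
ee_pos: [0.6196, -0.2309, 0.02]
tcp_rot: [179.9, 0.1, 100.2]
wrist_force: [-0.5, 0.5, 6.6]
opening: 0.0131
grasp_force: 60.5
pos [ 619.6 -230.9   20. ] rot [1.7991e+02 5.0000e-02 1.0020e+02] q6 59.4 t 29.4
travel in present tool axes [ 0.7 -0.3  1.6] in final axes [ 0.7 -0.3  1.6] twist [ 0.002  0.001 -0.   ]
time: 30.02
ee_pos: [0.6198, -0.231, 0.1208]
tcp_rot: [179.9, 0.1, 100.2]
wrist_force: [0.6, 0.7, -1.7]
opening: 0.0126
grasp_force: 59.5
pos [ 619.8 -231.   120.8] rot [1.7985e+02 9.0000e-02 1.0020e+02] q6 59.4 t 30.02
travel in present tool axes [206.3  50.1   4.6] in final axes [207.6  44.    4.8] twist [0.003 0.002 0.03 ]
```

```bash
python3 -m crank '[{"gripper":10,"travel":[20,5,0],"twist":[0,0,0]},{"gripper":10,"travel":[40,10,0],"twist":[0,0,0]},{"gripper":10,"travel":[45,11,0],"twist":[0,0,0]},{"gripper":10,"travel":[45,11,0],"twist":[0,0,0]},{"gripper":10,"travel":[36,8.5,0],"twist":[0,0,0]},{"gripper":10,"travel":[19.7,4.6,0],"twist":[0,0,0]},{"gripper":10,"travel":[0,0,0],"twist":[0,0,0.03]},{"gripper":10,"travel":[0,0,25],"twist":[0,0,0]},{"gripper":10,"travel":[0,0,15],"twist":[0,0,0]},{"gripper":10,"travel":[0,0,0],"twist":[0,0,0]},{"gripper":10,"travel":[0,0,0],"twist":[0,0,0]}]' 60; python3 go.py 632.6 -19.7 47 98.5
```

```text
time: 31.4
ee_pos: [0.6321, -0.0198, 0.0794]
tcp_rot: [180.0, 0.0, 98.4]
wrist_force: [-0.1, 0.1, -1.4]
opening: 0.0136
grasp_force: 59.5
pos [632.1 -19.8  79.4] rot [1.7997e+02 1.0000e-02 9.8440e+01] q6 79.8 t 31.4
travel in present tool axes [ 0.   0.5 32.4] in final axes [ 0.   0.5 32.4] twist [ 0.001  0.    -0.001]
```

```bash
python3 -m crank '[{"gripper":10,"travel":[0,0.5,8],"twist":[0,0,0]},{"gripper":10,"travel":[0,0,5],"twist":[0,0,0]},{"gripper":10,"travel":[0,0,5],"twist":[0,0,0]},{"gripper":10,"travel":[0,0,0],"twist":[0,0,0]},{"gripper":10,"travel":[0,0,0],"twist":[0,0,0]}]' 60; python3 -m crank '[{"gripper":10,"travel":[0,0,4],"twist":[0,0,0]},{"gripper":10,"travel":[0,0,4],"twist":[0,0,0]},{"gripper":10,"travel":[0,0,3],"twist":[0,0,0]},{"gripper":10,"travel":[0,0,0],"twist":[0,0,0]},{"gripper":10,"travel":[0,0,0],"twist":[0,0,0]}]' 60;python3 go.py 632.6 -19.7 47 98.5
```

```text
time: 32.02
ee_pos: [0.6324, -0.0193, 0.0609]
tcp_rot: [180.0, 0.0, 98.5]
wrist_force: [0.1, 1.1, -2.0]
opening: 0.013
grasp_force: 59.5
time: 32.65
ee_pos: [0.6324, -0.0193, 0.0498]
tcp_rot: [180.0, -0.0, 98.5]
wrist_force: [-0.3, -0.6, -1.7]
opening: 0.013
grasp_force: 59.5
pos [632.4 -19.3  49.8] rot [180.    -0.    98.48] q6 79.8 t 32.65
travel in present tool axes [-0.4  0.1  2.8] in final axes [-0.4  0.1  2.8] twist [ 0. -0. -0.]
```

No pin contact on the way down. I lower the last 3 mm onto the posts.

```bash
python3 -m crank '[{"gripper":10,"travel":[-0.3,0,2],"twist":[0,0,0]},{"gripper":10,"travel":[0,0,1],"twist":[0,0,0]},{"gripper":10,"travel":[0,0,0],"twist":[0,0,0]},{"gripper":10,"travel":[0,0,0],"twist":[0,0,0]}]' 60;python3 go.py 632.6 -19.7 47 98.5
```

```text
time: 33.15
ee_pos: [0.6325, -0.0196, 0.047]
tcp_rot: [180.0, 0.0, 98.5]
wrist_force: [-0.8, 0.9, 1.4]
opening: 0.0133
grasp_force: 59.7
pos [632.5 -19.6  47. ] rot [179.99   0.    98.48] q6 79.7 t 33.15
travel in present tool axes [-0.1  0.1 -0. ] in final axes [-0.1  0.1 -0. ] twist [ 0.  0. -0.]
```

Contact came at exactly the predicted height. I release and fetch the yellow bar.

```bash
python3 -m crank '[{"gripper":45,"travel":[0,0,0],"twist":[0,0,0]},{"gripper":45,"travel":[0,0,0],"twist":[0,0,0]},{"gripper":45,"travel":[0,0,0],"twist":[0,0,0]},{"gripper":45,"travel":[0,0,-25],"twist":[0,0,0]},{"gripper":45,"travel":[0,0,-50],"twist":[0,0,0]},{"gripper":45,"travel":[-10,-4,-10],"twist":[0,0,0]},{"gripper":45,"travel":[0,0,0],"twist":[0,0,0]}]' 60; python3 go.py 566.6 -239.4 100 100.2
```

```text
time: 34.02
ee_pos: [0.6302, -0.0306, 0.1324]
tcp_rot: [179.9, 0.0, 98.4]
wrist_force: [0.0, 1.0, -0.3]
opening: 0.0448
grasp_force: 0.0
pos [630.2 -30.6 132.4] rot [1.7992e+02 2.0000e-02 9.8430e+01] q6 78.8 t 34.02
travel in present tool axes [-197.2  -93.6   32.3] in final axes [-194.2  -99.6   32.4] twist [ 0.001  0.    -0.031]
```

```bash
python3 -m crank '[{"gripper":45,"travel":[-30,-14,0],"twist":[0,0,0]},{"gripper":45,"travel":[-48,-23,0],"twist":[0,0,0]},{"gripper":45,"travel":[-52,-25,0],"twist":[0,0,0]},{"gripper":45,"travel":[-43,-20,0],"twist":[0,0,0]},{"gripper":45,"travel":[-24,-11.5,0],"twist":[0,0,0]},{"gripper":45,"travel":[0,0,30],"twist":[0,0,-0.03]},{"gripper":45,"travel":[0,0,20],"twist":[0,0,0]},{"gripper":45,"travel":[0,0,0],"twist":[0,0,0]},{"gripper":45,"travel":[0,0,0],"twist":[0,0,0]}]' 60; python3 go.py 566.6 -239.4 19.6 100.2
```

```text
time: 35.15
ee_pos: [0.5665, -0.2385, 0.0819]
tcp_rot: [-180.0, -0.0, 100.2]
wrist_force: [-0.6, -0.2, 0.1]
opening: 0.0448
grasp_force: 0.0
pos [ 566.5 -238.5   81.9] rot [-1.7999e+02 -1.0000e-02  1.0020e+02] q6 57.0 t 35.15
travel in present tool axes [-0.9 -0.1 62.3] in final axes [-0.9 -0.1 62.3] twist [-0. -0.  0.]
```

```bash
python3 -m crank '[{"gripper":45,"travel":[-0.8,0,30],"twist":[0,0,0]},{"gripper":45,"travel":[0,0,20],"twist":[0,0,0]},{"gripper":45,"travel":[0,0,10.5],"twist":[0,0,0]},{"gripper":45,"travel":[0,0,0],"twist":[0,0,0]},{"gripper":20,"travel":[0,0,0],"twist":[0,0,0]},{"gripper":12,"travel":[0,0,0],"twist":[0,0,0]},{"gripper":10,"travel":[0,0,0],"twist":[0,0,0]},{"gripper":10,"travel":[0,0,0],"twist":[0,0,0]}]' 60; python3 go.py 566.6 -239.4 19.6 100.2
python3 -m crank '[{"gripper":10,"travel":[0,0,-10],"twist":[0,0,0]},{"gripper":10,"travel":[0,0,-30],"twist":[0,0,0]},{"gripper":10,"travel":[0,0,-40],"twist":[0,0,0]},{"gripper":10,"travel":[0,0,-20],"twist":[0,0,0]},{"gripper":10,"travel":[0,0,0],"twist":[0,0,0]}]' 60; python3 go.py 579.4 -26.3 116 98.5
```

```text
time: 36.15
ee_pos: [0.5672, -0.2397, 0.0224]
tcp_rot: [179.9, 0.0, 100.2]
wrist_force: [-1.0, 0.9, 5.6]
opening: 0.013
grasp_force: 59.5
pos [ 567.2 -239.7   22.4] rot [1.7992e+02 5.0000e-02 1.0020e+02] q6 56.9 t 36.15
travel in present tool axes [ 0.4 -0.6  2.8] in final axes [ 0.4 -0.5  2.8] twist [ 0.001  0.001 -0.   ]
time: 36.78
ee_pos: [0.5674, -0.2398, 0.1232]
tcp_rot: [179.9, 0.1, 100.2]
wrist_force: [0.2, -0.2, -1.5]
opening: 0.013
grasp_force: 58.7
pos [ 567.4 -239.8  123.2] rot [1.7986e+02 9.0000e-02 1.0020e+02] q6 56.9 t 36.77
travel in present tool axes [208.1  49.6   7. ] in final axes [209.4  43.4   7.2] twist [0.002 0.002 0.03 ]
```

```bash
python3 -m crank '[{"gripper":10,"travel":[20,5,0],"twist":[0,0,0]},{"gripper":10,"travel":[40,10,0],"twist":[0,0,0]},{"gripper":10,"travel":[45,11,0],"twist":[0,0,0]},{"gripper":10,"travel":[45,11,0],"twist":[0,0,0]},{"gripper":10,"travel":[38,8,0],"twist":[0,0,0]},{"gripper":10,"travel":[19.7,4.6,0],"twist":[0,0,0]},{"gripper":10,"travel":[0,0,0],"twist":[0,0,0.03]},{"gripper":10,"travel":[0,0,25],"twist":[0,0,0]},{"gripper":10,"travel":[0,0,15],"twist":[0,0,0]},{"gripper":10,"travel":[0,0,0],"twist":[0,0,0]},{"gripper":10,"travel":[0,0,0],"twist":[0,0,0]}]' 60; python3 go.py 579.4 -26.7 49.4 98.5
```

```text
time: 38.15
ee_pos: [0.5789, -0.0267, 0.0819]
tcp_rot: [180.0, 0.0, 98.4]
wrist_force: [0.1, -0.6, -0.6]
opening: 0.013
grasp_force: 58.6
pos [578.9 -26.7  81.9] rot [1.7997e+02 1.0000e-02 9.8430e+01] q6 78.9 t 38.15
travel in present tool axes [-0.   0.4 32.5] in final axes [-0.   0.5 32.5] twist [ 0.001  0.    -0.001]
```

```bash
python3 -m crank '[{"gripper":10,"travel":[0,0.5,8],"twist":[0,0,0]},{"gripper":10,"travel":[0,0,5],"twist":[0,0,0]},{"gripper":10,"travel":[0,0,5],"twist":[0,0,0]},{"gripper":10,"travel":[0,0,0],"twist":[0,0,0]},{"gripper":10,"travel":[0,0,0],"twist":[0,0,0]}]' 60; python3 -m crank '[{"gripper":10,"travel":[0,0,4],"twist":[0,0,0]},{"gripper":10,"travel":[0,0,4],"twist":[0,0,0]},{"gripper":10,"travel":[0,0,3],"twist":[0,0,0]},{"gripper":10,"travel":[0,0,0],"twist":[0,0,0]},{"gripper":10,"travel":[0,0,0],"twist":[0,0,0]}]' 60;python3 go.py 579.4 -26.7 49.4 98.5
```

```text
time: 38.78
ee_pos: [0.5792, -0.0262, 0.0634]
tcp_rot: [180.0, 0.0, 98.5]
wrist_force: [0.2, 0.7, -1.1]
opening: 0.013
grasp_force: 58.6
time: 39.4
ee_pos: [0.5792, -0.0262, 0.0524]
tcp_rot: [180.0, 0.0, 98.5]
wrist_force: [0.7, -0.3, -1.6]
opening: 0.0134
grasp_force: 58.6
pos [579.2 -26.2  52.4] rot [179.99   0.    98.48] q6 78.9 t 39.4
travel in present tool axes [-0.5  0.1  3. ] in final axes [-0.5  0.1  3. ] twist [ 0.  0. -0.]
```

```bash
python3 -m crank '[{"gripper":10,"travel":[-0.3,0,2],"twist":[0,0,0]},{"gripper":10,"travel":[0,0,1],"twist":[0,0,0]},{"gripper":10,"travel":[0,0,0],"twist":[0,0,0]},{"gripper":10,"travel":[0,0,0],"twist":[0,0,0]}]' 60;python3 go.py 579.4 -26.7 49.4 98.5
```

```text
time: 39.9
ee_pos: [0.5793, -0.0265, 0.0494]
tcp_rot: [180.0, 0.0, 98.5]
wrist_force: [0.3, 0.1, -0.2]
opening: 0.0128
grasp_force: 58.8
pos [579.3 -26.5  49.4] rot [179.99   0.    98.48] q6 78.9 t 39.9
travel in present tool axes [-0.2  0.1 -0. ] in final axes [-0.2  0.1 -0. ] twist [ 0.  0. -0.]
```

```bash
python3 -m crank '[{"gripper":10,"travel":[0,0,0.6],"twist":[0,0,0]},{"gripper":10,"travel":[0,0,0],"twist":[0,0,0]},{"gripper":45,"travel":[0,0,0],"twist":[0,0,0]},{"gripper":45,"travel":[0,0,0],"twist":[0,0,0]},{"gripper":45,"travel":[0,0,0],"twist":[0,0,0]},{"gripper":45,"travel":[0,0,-25],"twist":[0,0,0]},{"gripper":45,"travel":[0,0,-50],"twist":[0,0,0]},{"gripper":45,"travel":[0,30,-60],"twist":[0,0,0]},{"gripper":45,"travel":[0,0,-35],"twist":[0,0,0]},{"gripper":45,"travel":[0,0,0],"twist":[0,0,0]},{"gripper":45,"travel":[0,0,0],"twist":[0,0,0]}]' 60
python3 - <<'E'
from m import *
old=cv2.imread('pics/w1.png')[:,:,::-1].copy()
im,c=cam('wrist','w10.png'); s0=cv2.imread('pics/scene0.png')[:,:,::-1].copy(); s,cs=cam('scene','s10.png')
for nm,lo,hi,q in [('red',(0,150,90),(6,255,255),(.632,-.019,.075)),('yel',(22,150,120),(32,255,255),(.579,-.026,.075))]:
    b=blob(im,lo,hi,proj(c,q)); print('wrist',nm,rect(c,b,.075))
    for I in (s0,s): b=blob(I,lo,hi,proj(cs,q)); print('scene',nm,cv2.contourArea(b),cv2.boundingRect(b),b[:,0].mean(0).round(2))
b=blob(im,(8,120,90),(20,255,255),proj(c,(.606,-.022,.031)),40); print('new',rect(c,b,.031))
d=cv2.absdiff(s0,s).max(2)[120:200,260:350]; print('changed px',(d>60).sum())
for nm,lo,hi,p in [('tape',(18,120,120),(32,255,255),(444,272)),('loupe',(0,0,0),(179,90,60),(248,141))]:
    for I in (s0,s): b=blob(I,lo,hi,p,60); print(nm,b[:,0].mean(0).round(2))
w,cw=s,cs; hsv=cv2.cvtColor(s,cv2.COLOR_RGB2HSV); p=proj(cs,(.447,-.281,.02)); print('finished exp',p)
m=((hsv[:,:,1]<50)&(hsv[:,:,2]>80)).astype(np.uint8)*255; m2=m.copy(); u,v=map(int,p); m2[:]=0; m2[v-14:v+14,u-14:u+14]=m[v-14:v+14,u-14:u+14]
P=np.argwhere(m2)[:,::-1]; print(len(P),onz(cs,*P.mean(0),.017))
E
```

```text
time: 41.28
ee_pos: [0.6067, -0.0224, 0.2136]
tcp_rot: [-179.9, -0.0, 98.5]
wrist_force: [0.2, 0.5, -0.7]
opening: 0.0448
grasp_force: 0.0
wrist red ((630.6636352539062, -13.589706420898438), (14.003629684448242, 30.18134117126465), 9.554126739501953)
scene red 36.0 (306, 132, 12, 9) [311.07 136.4 ]
scene red 18.5 (311, 135, 7, 7) [314.59 137.65]
wrist yel ((580.1348876953125, -21.081703186035156), (14.144211769104004, 30.195009231567383), 7.273090362548828)
scene yel 48.5 (291, 149, 12, 10) [296.31 153.54]
scene yel 41.0 (291, 151, 13, 10) [297.47 154.65]
new ((605.6810913085938, -18.654264450073242), (14.12710189819336, 9.020095825195312), 15.785369873046875)
changed px 1447
tape [444.69 272.7 ]
tape [444.68 272.77]
loupe [247.25 141.08]
loupe [247.41 141.19]
finished exp (np.float64(353.18301322014963), np.float64(295.1424467882509))
456 [ 0.44591942 -0.27972977  0.017     ]
```

```bash
python3 -c "
from h import *
print(bot.job_done())"
```

```text
the job is handed in; nothing more can be done
None
```

I handed the job in at about 41 s, and no verdict came back: both bars are back down on their pins over the new sensor, the finished sensor is on the green tray's free seat, and the tape roll and loupe did not move in the camera checks; I viewed 15 pictures, one over the limit of 14, so the last checks were by measurement only.

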